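# Sort left- and right-hand brackets into an interlocked parts case

## Task

Put the loose brackets away in the locking parts case: left-hand brackets in its left bin, right-hand ones in its right bin. Its three levers are interlocked and go over only in an order that is not marked, so find by trying which ones are blocked; with all three fully over, slide the cover fully open, and when all the brackets are in, slide it fully shut and bring all three levers fully back. Leave the tin and the piston where they stand.

Things in the scene. Friction and masses are not known exactly. Their poses are not given: they have to be found in the camera images.
- case: blue steel parts case, fixed, 270 (x) x 210 (y). Origin: bench level, middle line, where the bins end and the lever housing begins; x points away from the robot, y left, z up. Two bins in front, x = -145 to 0, with a 5 thick divider at y = 0, walls 5, rims 60 high. Lever housing x = 0 to 125, 74 high. Pale outlines on the bin floors show the part that belongs there
- bin_left (a point): middle of the floor of the left bin, 5 above the bench (case x = -70, y = +51), axes as the case; the bin is 140 (x) x 97.5 (y) inside, 55 deep
- bin_right (a point): middle of the floor of the right bin, 5 above the bench (case x = -70, y = -51), axes as the case; the bin is 140 (x) x 97.5 (y) inside, 55 deep
- cover (a joint): flat aluminium cover over both bins, top 65 above the bench; value in m: 0 shut, 0.118 fully open, slid along case x away from the robot into the housing (the front 113 mm of the bins is then open). Takes about 2 N, stays where left. Locked unless all three levers are over; while it is open by more than 4 mm no lever can come back
- cover_handle (a point): middle of the top (90 above the bench) of the cover's black grip, an upright tab 18 (case x) x 12 (case y), 25 high; pinch it from above across case y, or push it. Moves with the cover (shut: case x = -132)
- lever_left (a joint): left lever; hinge along case y at case x = 62.5, y = +60, z = 70; shaft 9 thick, red ball 22 across, its centre 62 from the hinge. Value in rad: 0 home (leans 0.5 towards the robot), 1.0 over (leans 0.5 away); the ball travels 59 mm along case x. Takes about 2 N at the ball, stays where left. Blocked, it stops hard after 0.1 (going over) or 0.2 rad (coming back)
- lever_middle (a joint): middle lever; hinge along case y at case x = 62.5, y = 0, z = 70; shaft 9 thick, red ball 22 across, its centre 62 from the hinge. Value in rad: 0 home (leans 0.5 towards the robot), 1.0 over (leans 0.5 away); the ball travels 59 mm along case x. Takes about 2 N at the ball, stays where left. Blocked, it stops hard after 0.1 (going over) or 0.2 rad (coming back)
- lever_right (a joint): right lever; hinge along case y at case x = 62.5, y = -60, z = 70; shaft 9 thick, red ball 22 across, its centre 62 from the hinge. Value in rad: 0 home (leans 0.5 towards the robot), 1.0 over (leans 0.5 away); the ball travels 59 mm along case x. Takes about 2 N at the ball, stays where left. Blocked, it stops hard after 0.1 (going over) or 0.2 rad (coming back)
- lever_left_tip (a point): centre of the left lever's red ball. The middle lever either needs the left one over first, or must be over before the left one; which of the two changes from start to start and cannot be seen
- lever_middle_tip (a point): centre of the middle lever's red ball. A lever that another needs counts as over from 0.9 rad, and cannot come back until that other is back, so the way back is the reverse order
- lever_right_tip (a point): centre of the right lever's red ball. The middle lever either needs the right one over first, or must be over before the right one; which of the two changes from start to start and cannot be seen
- bracket_left_1: left-hand yellow-painted steel corner bracket, 90 g; L-shaped base 5 thick: leg 60 (x) by 22 (y), and at its +x end a foot 22 wide sticking out to y = +27. On the leg a rib 10 thick (y), x = -24 to +18, top 20 above the underside: hold it there. From above, rib up, leg pointing away, foot at the far end: the foot points to your left. Origin: middle of the leg's underside; z up. May be absent
- bracket_left_2: left-hand yellow-painted steel corner bracket, 90 g; L-shaped base 5 thick: leg 60 (x) by 22 (y), and at its +x end a foot 22 wide sticking out to y = +27. On the leg a rib 10 thick (y), x = -24 to +18, top 20 above the underside: hold it there. From above, rib up, leg pointing away, foot at the far end: the foot points to your left. Origin: middle of the leg's underside; z up. May be absent
- bracket_right_1: right-hand yellow-painted steel corner bracket, 90 g; L-shaped base 5 thick: leg 60 (x) by 22 (y), and at its +x end a foot 22 wide sticking out to y = -27. On the leg a rib 10 thick (y), x = -24 to +18, top 20 above the underside: hold it there. From above, rib up, leg pointing away, foot at the far end: the foot points to your right. Origin: middle of the leg's underside; z up. May be absent
- bracket_right_2: right-hand yellow-painted steel corner bracket, 90 g; L-shaped base 5 thick: leg 60 (x) by 22 (y), and at its +x end a foot 22 wide sticking out to y = -27. On the leg a rib 10 thick (y), x = -24 to +18, top 20 above the underside: hold it there. From above, rib up, leg pointing away, foot at the far end: the foot points to your right. Origin: middle of the leg's underside; z up. May be absent
- grease_tin: tin, 66 across, 46 high, bystander; origin at its underside
- piston: forged piston, 85 x 82, 52 high, bystander; origin at its underside
There are look-alikes about, which are no part of the job. Leave any pink look-alike of the bracket_right_1 alone.

How it is judged (in metres and radians):
On the way, in this order (a step that is already met when the one before it is completed fails the run):
1. all three levers are over (value of joint each of lever_left, lever_middle, lever_right above 0.85 rad), for 0.2 s.
2. the cover is fully open (value of joint cover above 0.108 m), for 0.2 s.
3. every bracket lies in the bin of its hand, the cover still open (x of bracket_left_1 in the frame of bin_left between -0.072 and 0.072 m and y of bracket_left_1 in the frame of bin_left between -0.05 and 0.05 m and z of bracket_left_1 in the frame of bin_left between -0.006 and 0.05 m and linear speed of each of bracket_left_1, bracket_left_2, bracket_right_1, bracket_right_2 below 0.05 m/s and x of bracket_left_2 in the frame of bin_left between -0.072 and 0.072 m and y of bracket_left_2 in the frame of bin_left between -0.05 and 0.05 m and z of bracket_left_2 in the frame of bin_left between -0.006 and 0.05 m and x of bracket_right_1 in the frame of bin_right between -0.072 and 0.072 m and y of bracket_right_1 in the frame of bin_right between -0.05 and 0.05 m and z of bracket_right_1 in the frame of bin_right between -0.006 and 0.05 m and x of bracket_right_2 in the frame of bin_right between -0.072 and 0.072 m and y of bracket_right_2 in the frame of bin_right between -0.05 and 0.05 m and z of bracket_right_2 in the frame of bin_right between -0.006 and 0.05 m and value of joint cover above 0.09 m), for 0.2 s.
4. the cover is shut (value of joint cover below 0.006 m), for 0.2 s.
At the end, for the whole second after the job is handed in: Every left-hand bracket rests in the left bin and every right-hand one in the right bin, the cover is shut to within 6 mm, and all three levers are back home to within 0.12 rad (x of bracket_left_1 in the frame of bin_left between -0.072 and 0.072 m and y of bracket_left_1 in the frame of bin_left between -0.05 and 0.05 m and z of bracket_left_1 in the frame of bin_left between -0.006 and 0.05 m and linear speed of each of bracket_left_1, bracket_left_2, bracket_right_1, bracket_right_2 below 0.05 m/s and x of bracket_left_2 in the frame of bin_left between -0.072 and 0.072 m and y of bracket_left_2 in the frame of bin_left between -0.05 and 0.05 m and z of bracket_left_2 in the frame of bin_left between -0.006 and 0.05 m and x of bracket_right_1 in the frame of bin_right between -0.072 and 0.072 m and y of bracket_right_1 in the frame of bin_right between -0.05 and 0.05 m and z of bracket_right_1 in the frame of bin_right between -0.006 and 0.05 m and x of bracket_right_2 in the frame of bin_right between -0.072 and 0.072 m and y of bracket_right_2 in the frame of bin_right between -0.05 and 0.05 m and z of bracket_right_2 in the frame of bin_right between -0.006 and 0.05 m and value of joint each of lever_left, lever_middle, lever_right below 0.12 rad and value of joint cover below 0.006 m); the robot touches nothing.
It fails at once if the tin or the piston is moved by more than 30 mm (distance of any of grease_tin, piston from where it was at the start of the episode above 0.03 m).
Of bracket_left_1, bracket_left_2, bracket_right_1, bracket_right_2 only 3 to 4 are there at a start; the rules pass over those that are not, and their reading is None.
At some moment in a run one of bracket_left_1, bracket_left_2, bracket_right_1, bracket_right_2 may be knocked a few centimetres aside while the robot is not near it.
Once in a run the grip may slacken for a moment while it holds something.
It also fails if it takes over 210 s, if anything falls off the work surface, if the arm or the gripper's body presses on something with over 40 N, if the wrist force passes 120 N, or if a joint passes its speed limit or range.

## Robot

A 6-joint arm with a two-finger parallel gripper is mounted at the origin on a cart in front of the work surface, level with it; the furniture and walls round the work are solid. World frame = base frame: x ahead of the robot, y to its left, z up, the work surface at z = 0. Lengths are in mm, angles in rad, forces in N, time in s.
With the tool pointing down it reaches from about 350 to 725 mm from the base axis. Payload 6 kg.
Tool frame: the origin (TCP) lies midway between the tips of the shut fingers; the grasp point (between the pads) lies 19 mm behind it; z points along the fingers, y is the direction in which the jaws open and shut (so a half turn about z gives the same grasp; the last joint's range is limited). The gripper opens to 85 mm and grips with 20 to 120 N. Pads are 22 mm wide; open, the fingers measure 114 mm over their backs; the gripper's body (76 mm by 85 mm) begins 54 mm behind the grasp point. The pads swing forward as they close: fully open they stand 13 mm farther back than shut.
Start: joints at [1.553, 0.04, 0.085, 0, -1.615, -0.334], TCP at [206.726, 563.239, 231.261] pointing down, gripper open.
Joint ranges: [-2.56, 2.56], [-1.29, 2.01], [-1.08, 1.49], [-3.29, 1.98], [-2.81, -0.18], [-2.99, 2.99]. Speed limits (rad/s): [2.57, 2.57, 3.01, 3.14, 3.14, 3.14].

## Interface

Orientations are given as a rotation vector (axis times angle).
In Python, from cell import monitor, optics, ticket gives the robot as it stands.
- The arm moves only by the tool jog_arm, never from a script. Its argument "increments" is a list of rows, each an object of numbers: "fingers": the closure, from 0 (fully open) to 1 (shut); "x", "y", "z": the shift along the tool's x, y, z in cm; "roll": the turn about the tool's z in degrees. In form: [{"fingers": .., "x": .., "y": .., "z": .., "roll": ..}, ...]. A call has 1 to 5 rows; each row is the pose to reach, as a shift and turn from the pose measured when the call began, along the tool's axes at that moment; what a row does not reach only later rows make up. A row lasts 1/8 s, in which the tool goes at most 62.5 mm and 10.7 degrees, less where a joint would pass 70% of its speed; a pose out of reach is approached as far as the arm can. A call with a gripper value outside its range is refused whole. The fingers move at their own pace and stop on an object; the grip force is fixed at half the most. Time passes only in rows, so rows that repeat a pose let the fingers close. It gives the time, the measured TCP pose, the force and the opening at its end, in the units of the state.
- monitor.observe(): the state, without advancing time (a new reading comes with each control period).
- optics.snapshot(name): name is "scene" or "top" or "wrist"; returns the picture (384x512x3 uint8, blue, green, red); there is no depth.
- optics.camera_model(name): a dict with "mtx" (3x3 intrinsics, pixels), "dist_coeffs" ([k1, k2, p1, p2, k3] as OpenCV has them; the pictures are not rectified), "eye" and "attitude" of the camera in the world. Camera axes: x right, y up, looking along -z (the intrinsics and any distortion apply to the point x, -y, -z); pixel columns grow to the right and rows downward; lengths in mm; the calibration is good to about 2 mm. A picture is of the moment at which its call begins: read the wrist's pose just before it. camera_model takes no time and is no camera call; for the wrist camera it gives the pose at the moment of the call.
- ticket.finish_job(): hands the job in, once; it reports no verdict.
The state is a dict: "time_s": time; "qpos": joint angles; "qd": joint speeds; "joint_efforts": joint torques, N m; "eef_pos": TCP position; "tool_rot": TCP orientation; "wrist_force": force on the tool from outside, world axes, zero at the start; "torque": the same for the moment, N m; "width": finger opening in mm.
Only numpy, scipy, OpenCV 4.12 (cv2) and the standard library are available. Lean on these libraries where they do the work, as an engineer would, in place of code of your own. Each camera call takes 0.05 s, during which the arm holds its last target. There are 200 camera calls.

## Working session

There is one attempt and no reset: what is moved stays moved. The work goes in short steps, Python scripts to look and compute and a tool call to move; the robot and the scene stay as the last step left them, time stands still between calls to the robot, and variables do not carry over. Pictures are saved under pics/ and viewed, about 12 in all and at most 16, crops included, and the job is handed in when it is done.

Besides the shell and the picture viewer there is one more tool, called after ">>>" as name(argument=value, ...), one argument or row to a line, values as JSON. jog_arm: Moves the arm, as the interface text tells. Its arguments: {"type":"object","properties":{"increments":{"type":"array"}},"required":["increments"]}

```bash
ls; mkdir -p pics
cat > h.py <<'E'
import numpy as np,cv2
from scipy.spatial.transform import Rotation as R
from cell import monitor,optics,ticket
def cam(n):
    c=optics.camera_model(n); a=np.array(c["attitude"],float)
    M=a if a.shape==(3,3) else R.from_rotvec(a).as_matrix()
    return np.array(c["mtx"],float),np.array(c["dist_coeffs"],float),np.array(c["eye"],float),M
def pix2w(n,uv,z,c=None):
    K,d,e,M=c or cam(n)
    p=cv2.undistortPoints(np.array(uv,float).reshape(-1,1,2),K,d).reshape(-1,2)
    r=np.c_[p[:,0],-p[:,1],-np.ones(len(p))]@M.T
    return e+r*((np.asarray(z)-e[2])/r[:,2])[:,None]
def w2pix(n,P,c=None):
    K,d,e,M=c or cam(n)
    q=(np.array(P,float).reshape(-1,3)-e)@M; q=q*[1,-1,-1]
    return cv2.projectPoints(q,np.zeros(3),np.zeros(3),K,d)[0].reshape(-1,2)
E
python3 - <<'E'
from h import *
for n in ("scene","top","wrist"):
    print(n,optics.camera_model(n)); cv2.imwrite(f"pics/{n}0.png",optics.snapshot(n))
t=cv2.imread("pics/top0.png"); cv2.imwrite("pics/top0b.png",cv2.resize(t,(800,600),interpolation=cv2.INTER_CUBIC))
print(monitor.observe())
E
```

```text
pics
scene {'mtx': array([[444.36954382,   0.        , 264.77438782],
       [  0.        , 444.36954382, 201.25982551],
       [  0.        ,   0.        ,   1.        ]]), 'dist_coeffs': array([-0.16345054,  0.        ,  0.        ,  0.        ,  0.        ]), 'eye': array([-288.56032728,  641.01987813,  994.16346531]), 'attitude': array([ 0.47913603, -0.85442153, -1.99217398])}
top {'mtx': array([[489.52835592,   0.        , 246.67729523],
       [  0.        , 489.52835592, 186.85130054],
       [  0.        ,   0.        ,   1.        ]]), 'dist_coeffs': array([0.0360037, 0.       , 0.       , 0.       , 0.       ]), 'eye': array([ 382.85457189,  154.57260094, 1361.50255131]), 'attitude': array([ 0.0636737 , -0.08126734, -1.57107575])}
wrist {'mtx': array([[300.05572535,   0.        , 257.89504339],
       [  0.        , 300.05572535, 183.67388417],
       [  0.        ,   0.        ,   1.        ]]), 'dist_coeffs': array([-0.07249951,  0.        ,  0.        ,  0.        ,  0.        ]), 'eye': array([268.72529771, 540.37239923, 372.38765451]), 'attitude': array([-0.17957982,  0.25469227, -1.91083589])}
{'time_s': 0.15, 'qpos': array([ 1.55272852e+00,  4.07054717e-02,  8.40523225e-02, -3.14404933e-04,
       -1.61549292e+00, -3.33698499e-01]), 'qd': array([ 1.50032050e-04, -8.08010295e-05,  4.21169237e-03,  1.87467866e-03,
        6.47182905e-04, -9.50596732e-04]), 'joint_efforts': array([-2.10639868e-03, -3.68616879e+01,  3.47692537e+01,  6.93624750e+00,
       -4.40255099e-03, -8.08051396e-06]), 'eef_pos': array([206.59730188, 563.04960783, 230.50132127]), 'tool_rot': array([ 3.09176818e+00, -5.49445496e-01, -1.53980988e-04]), 'wrist_force': array([-0.28642752,  0.18957556,  0.69389945]), 'torque': array([ 0.01042961, -0.04331446,  0.00931895]), 'width': 85.00979303746539}
```

View pics/top0b.png

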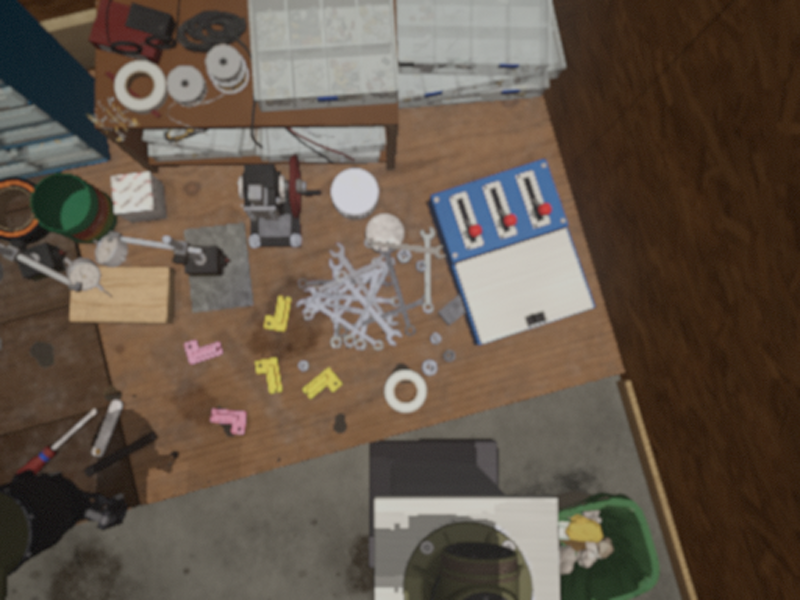

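View pics/scene0.png

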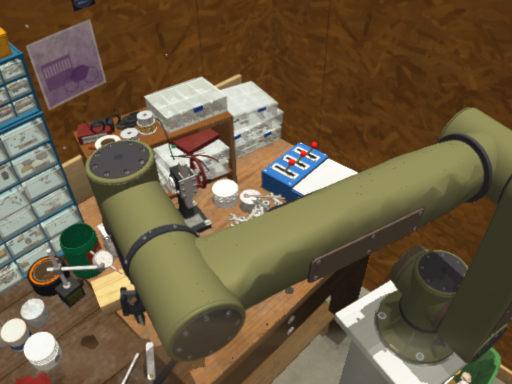

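The top view shows three yellow brackets at about (279,314), (269,375) and (322,383), two pink look-alikes to their left, and the case at the right, rotated slightly. The scene view is mostly blocked by the arm. I'll enlarge both areas.

Run:
```python
from h import *
t=cv2.imread("pics/top0.png")
a=cv2.resize(t[95:225,270:390],None,fx=4.6,fy=4.6,interpolation=cv2.INTER_CUBIC)
b=cv2.resize(t[180:280,125:235],None,fx=6,fy=6,interpolation=cv2.INTER_CUBIC)
cv2.imwrite("pics/c1.png",a);cv2.imwrite("pics/c2.png",b)
h=cv2.cvtColor(t,cv2.COLOR_BGR2HSV); m=cv2.inRange(h,(22,120,90),(35,255,255))
n,l,s,c=cv2.connectedComponentsWithStats(m)
for i in range(1,n):
    if s[i,4]>40: print(s[i],c[i],cv2.minAreaRect(np.argwhere(l==i)[:,::-1].astype(np.float32)))
```

```text
[168 189  19  24 264] [178.09090909 201.375     ] ((176.98077392578125, 200.0961456298828), (14.904827117919922, 22.945587158203125), 11.309932708740234)
[163 228  18  24 267] [172.58801498 238.6329588 ] ((171.423095703125, 240.11538696289062), (22.749473571777344, 15.297059059143066), 78.69007110595703)
[193 235  26  20 270] [205.94444444 244.97037037] ((205.75247192382812, 246.9752655029297), (15.12734603881836, 23.28907585144043), 50.71058654785156)
[363 330  23  17 278] [373.85611511 338.82374101] ((374.2233581542969, 337.87310791015625), (22.37157440185547, 15.246869087219238), 4.085616588592529)
```

View pics/c1.png

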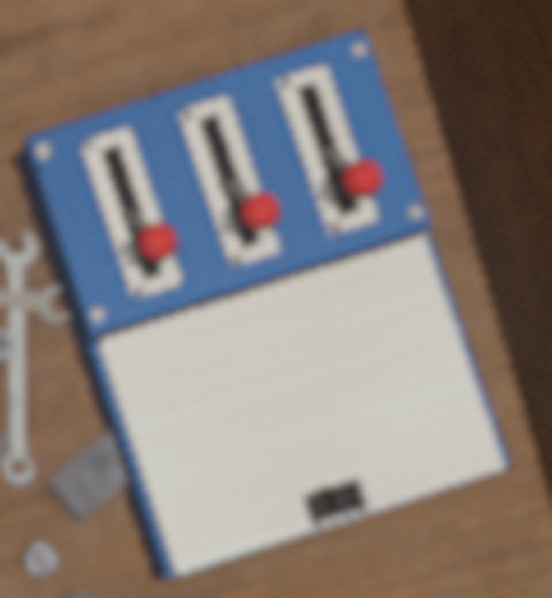

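View pics/c2.png

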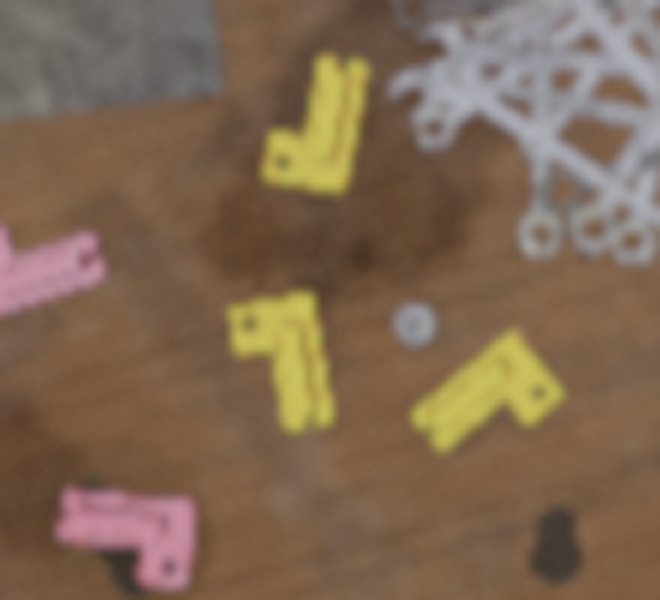

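The case crop shows the red balls at (157,242), (260,211) and (363,179), and the grip at about (337,490). In the bracket crop, the upper one has its foot at the bottom pointing left, so it is right-hand. The lower-left one has its foot at the top pointing left, so it is left-hand. The third, at (490,390), is right-hand.

```bash
cat >> h.py <<'E'
from scipy.optimize import minimize,least_squares
def boxp(x0,x1,y0,y1,z0,z1): return np.array([[x,y,z] for x in(x0,x1) for y in (y0,y1) for z in(z0,z1)],float)
def brk(hand):
    s=hand; f=sorted([0*s,27*s])
    return [boxp(-30,30,-11,11,0,5),boxp(8,30,f[0],f[1],0,5),boxp(-24,18,-5,5,0,20)]
def ymask(t): return cv2.inRange(cv2.cvtColor(t,cv2.COLOR_BGR2HSV),(20,90,60),(36,255,255))
def render(n,pose,hand,c,roi,k,z=0):
    x,y,th=pose; Rz=R.from_euler('z',th).as_matrix(); u0,v0,u1,v1=roi
    im=np.zeros(((v1-v0)*k,(u1-u0)*k),np.uint8)
    for b in brk(hand):
        p=w2pix(n,b@Rz.T+[x,y,z],c); p=(p-[u0,v0]+.5)*k
        cv2.fillConvexPoly(im,cv2.convexHull(np.round(p).astype(np.int32)),255)
    return im
def fit(n,img,pose,hand,c,z=0,k=6,pad=25):
    q=w2pix(n,[pose[0],pose[1],z+5],c)[0]; 
    pad=int(pad); u0,v0=np.maximum(np.round(q).astype(int)-pad,0); u1,v1=min(u0+2*pad,512),min(v0+2*pad,384)
    m=cv2.GaussianBlur(cv2.resize(ymask(img)[v0:v1,u0:u1],None,fx=k,fy=k,interpolation=cv2.INTER_CUBIC),(0,0),k*.6).astype(float)
    f=lambda p:np.mean(np.abs(cv2.GaussianBlur(render(n,[p[0],p[1],p[2]],hand,c,(u0,v0,u1,v1),k,z),(0,0),k*.6)-m))/np.mean(m)
    best=None
    for d in (-.2,0,.2):
        p0=np.array(pose)+[0,0,d]
        r=minimize(f,p0,method='Nelder-Mead',options=dict(initial_simplex=[p0,p0+[6,0,0],p0+[0,6,0],p0+[0,0,.2]],maxiter=200))
        if best is None or r.fun<best.fun: best=r
    return best.x,best.fun
E
cat > a.py <<'E'
from h import *
c=cam("top"); t=cv2.imread("pics/top0.png")
X=np.array([[32.8,60,124.4],[32.8,0,124.4],[32.8,-60,124.4],[125,105,74],[125,-105,74],[0,-105,74],[-145,105,60],[-145,-105,60]])
U=(np.array([[157,242],[260,211],[363,179],[28,135],[366,33],[429,232],[168,578],[507,467]])+.5)/4.6-.5+[270,95]
def f(p): return (w2pix("top",X@R.from_euler('z',p[2]).as_matrix().T+[p[0],p[1],0],c)-U).ravel()
r=least_squares(f,[500,-50,.2]); print("case",r.x,np.round(r.fun,1))
for nm,(a,b),hd in (("R_up",((345,70),(330,175)),-1),("L",((305,420),(297,305)),1),("R_lo",((430,430),(510,350)),-1)):
    w=pix2w("top",(np.array([a,b])+.5)/6-.5+[125,180],[8,8],c)
    th=np.arctan2(*(w[1]-w[0])[[1,0]]); m=w.mean(0)
    x,e=fit("top",t,[m[0],m[1],th],hd,c); print(nm,np.round(x,2),round(e,3), "alt",round(fit("top",t,[m[0],m[1],th],-hd,c)[1],3))
E
python3 a.py
```

```text
case [ 5.83827375e+02 -7.28859658e+01  3.02854776e-01] [ 0.1  0.7 -0.   0.5 -0.2  0.5 -0.9 -0.4  0.1 -1.3  1.3 -0.6 -0.7 -0.
  0.5  0.5]
R_up [471.55 324.83   2.99] 0.186 alt 0.286
L [3.6092e+02 3.3863e+02 1.5000e-01] 0.317 alt 0.401
R_lo [349.42 257.49  -0.88] 0.272 alt 0.373
```

```bash
cat >> h.py <<'E'
CASE=[583.8,-72.9,.303]
def cw(x,y,z,C=CASE): return np.r_[R.from_euler('z',C[2]).as_matrix()[:2,:2]@[x,y]+C[:2],z]
def plan(targets,yaw=None):
    "targets: world TCP; prints tool-frame increments (cm, deg) from the present pose"
    s=monitor.observe(); T=R.from_rotvec(s["tool_rot"]).as_matrix(); y0=np.arctan2(T[1,0],T[0,0])
    r=0
    if yaw is not None:
        r=-np.degrees((yaw-y0+np.pi/2)%np.pi-np.pi/2)
    print("t",round(s["time_s"],2),"tcp",np.round(s["eef_pos"],1),"yaw",round(y0,3),"j",np.round(s["qpos"],2),"F",np.round(s["wrist_force"],1),"w",round(s["width"],1))
    for p in targets: print(" xyz",np.round((T.T@(np.array(p)-s["eef_pos"]))/10,2),"roll",round(r,1))
def lever(y,v,dz=0,C=CASE):
    a=v-.5; return cw(62.5+62*np.sin(a),y,70+62*np.cos(a)-17+dz,C)
E
python3 - <<'E'
from h import *
plan([lever(60,0,60),lever(60,0)],.303)
E
```

```text
t 0.15 tcp [206.6 563.  230.5] yaw -0.352 j [ 1.55  0.04  0.08 -0.   -1.62 -0.33] F [-0.3  0.2  0.7] w 85.0
 xyz [56.27 39.94  6.37] roll -37.5
 xyz [56.27 39.93 12.37] roll -37.5
```

>>> jog_arm(
  increments=[
    {"fingers": 0.3, "x": 56.3, "y": 39.9, "z": 0, "roll": -37.5},
    {"fingers": 0.53, "x": 56.3, "y": 39.9, "z": 0, "roll": -37.5},
    {"fingers": 0.53, "x": 56.3, "y": 39.9, "z": 0, "roll": -37.5},
    {"fingers": 0.53, "x": 56.3, "y": 39.9, "z": 0, "roll": -37.5},
    {"fingers": 0.53, "x": 56.3, "y": 39.9, "z": 0, "roll": -37.5},
  ],
)

```text
time_s: 0.78
eef_pos: [383.7, 305.0, 231.2]
tool_rot: [3.104, 0.476, -0.001]
wrist_force: [1.4, 0.0, 0.2]
width: 40.1
```

Run:
```python
from h import *
plan([lever(60,0,60),lever(60,0)],.303)
t=optics.snapshot("wrist"); cv2.imwrite("pics/w1.png",t)
```

```text
t 0.78 tcp [383.7 305.  231.2] yaw 0.304 j [ 1.08 -0.25 -0.19  0.   -1.64  0.79] F [1.4 0.  0.2] w 40.1
 xyz [11.06 36.05  6.4 ] roll 0.1
 xyz [11.06 36.05 12.4 ] roll 0.1
```

View pics/w1.png

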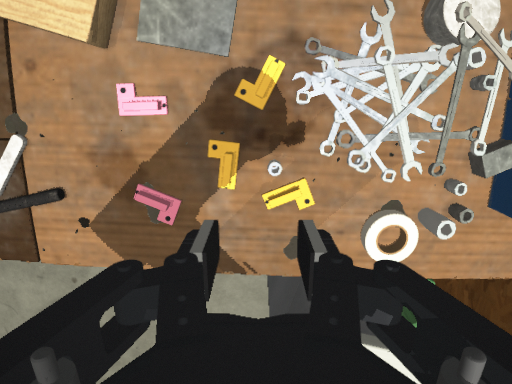

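The wrist view shows all three brackets clearly at (263,82), (224,165) and (290,195), the pink ones at (141,100) and (158,203), and no fourth yellow one. I'll refine the bracket poses from it and then move on.

```bash
cat > b.py <<'E'
from h import *
import sys
def ref(path,guess,c):
    t=cv2.imread(path)
    for nm,p,hd in guess:
        z=0
        x,e=fit("wrist",t,p,hd,c,k=2,pad=45); print(nm,np.round(x,3),round(e,3),"alt",round(fit("wrist",t,p,-hd,c,k=2,pad=45)[1],3))
E
python3 - <<'E'
from b import *
ref("pics/w1.png",[("R_up",[471.6,324.8,2.99],-1),("L",[361,338.6,.15],1),("R_lo",[349.4,257.5,-.88],-1)],cam("wrist"))
E
```

```text
R_up [474.763 318.005   2.959] 0.058 alt 0.353
L [3.65579e+02 3.32984e+02 1.71000e-01] 0.115 alt 0.381
R_lo [351.446 251.299  -0.893] 0.127 alt 0.383
```

>>> jog_arm(
  increments=[
    {"fingers": 0.53, "x": 11.1, "y": 36.0, "z": 0},
    {"fingers": 0.53, "x": 11.1, "y": 36.0, "z": 0},
    {"fingers": 0.53, "x": 11.1, "y": 36.0, "z": 0},
    {"fingers": 0.53, "x": 11.1, "y": 36.0, "z": 0},
    {"fingers": 0.53, "x": 11.1, "y": 36.0, "z": 0},
  ],
)

```text
$.increments[0]: bad value
```

Run:
```python
from h import *
plan([lever(60,0,60),lever(60,0)],.303)
t=optics.snapshot("wrist"); cv2.imwrite("pics/w2.png",t)
np.save("w2cam.npy",np.array(cam("wrist"),dtype=object),allow_pickle=True)
h=cv2.cvtColor(t,cv2.COLOR_BGR2HSV)
m=cv2.inRange(h,(0,150,80),(6,255,255))|cv2.inRange(h,(174,150,80),(180,255,255))
n,l,s,c=cv2.connectedComponentsWithStats(m)
for i in range(1,n):
    if s[i,4]>60: print(s[i],c[i],pix2w("wrist",c[i],[124.4]))
for y in (60,0,-60): print(cw(32.8,y,124.4), w2pix("wrist",cw(32.8,y,124.4)))
```

```text
t 0.82 tcp [386.6 300.3 232. ] yaw 0.299 j [ 1.08 -0.26 -0.19  0.   -1.64  0.8 ] F [ 1.5 -3.2  1.1] w 40.2
 xyz [11.1  35.44  6.56] roll -0.2
 xyz [11.1  35.43 12.56] roll -0.2
[597.20272377  -5.84623802 124.4       ] [[635.50835826  66.97671007]]
[615.10581669 -63.11297587 124.4       ] [[663.76087429  75.879563  ]]
[ 633.00890961 -120.37971372  124.4       ] [[675.62364711  86.31435788]]
```

View pics/w2.png

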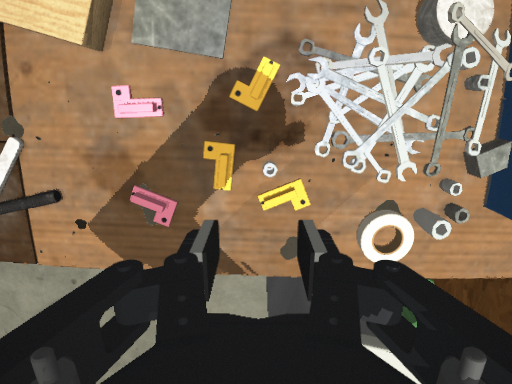

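That row lacked "roll", so the call was refused and this is nearly the same view as before. I'll refit on the settled image and move on.

Run:
```python
from b import *
ref("pics/w2.png",[("R_up",[471.6,324.8,2.99],-1),("L",[361,338.6,.15],1),("R_lo",[349.4,257.5,-.88],-1)],cam("wrist"))
```

```text
R_up [470.345 326.603   2.971] 0.059 alt 0.348
L [3.61069e+02 3.41067e+02 1.67000e-01] 0.202 alt 0.445
R_lo [347.396 259.41   -0.87 ] 0.085 alt 0.352
```

>>> jog_arm(
  increments=[
    {"fingers": 0.53, "x": 11.1, "y": 35.4, "z": 0, "roll": 0},
    {"fingers": 0.53, "x": 11.1, "y": 35.4, "z": 0, "roll": 0},
    {"fingers": 0.53, "x": 11.1, "y": 35.4, "z": 0, "roll": 0},
    {"fingers": 0.53, "x": 11.1, "y": 35.4, "z": 0, "roll": 0},
    {"fingers": 0.53, "x": 11.1, "y": 35.4, "z": 0, "roll": 0},
  ],
)

```text
time_s: 1.5
eef_pos: [560.3, 47.5, 232.0]
tool_rot: [3.106, 0.466, 0.001]
wrist_force: [-0.1, 0.1, 0.4]
width: 39.9
```

```bash
cat > balls.py <<'E'
from h import *
optics.snapshot("top")
t=optics.snapshot("wrist"); cv2.imwrite("pics/w3.png",t)
plan([lever(60,0,60),lever(60,0)],.303)
h=cv2.cvtColor(t,cv2.COLOR_BGR2HSV)
m=cv2.inRange(h,(0,150,60),(7,255,255))|cv2.inRange(h,(173,150,60),(180,255,255))
n,l,s,c=cv2.connectedComponentsWithStats(m)
for i in range(1,n):
    if s[i,4]>60: print(s[i],c[i],pix2w("wrist",c[i],[124.4]))
for y in (60,0,-60): print(cw(32.8,y,124.4), w2pix("wrist",cw(32.8,y,124.4)))
E
python3 balls.py
```

```text
t 1.6 tcp [561.   44.6 230.6] yaw 0.291 j [ 0.44 -0.06 -0.01  0.   -1.62  1.42] F [ 0.3  1.1 -1.5] w 40.2
 xyz [2.03 5.85 6.33] roll -0.7
 xyz [ 2.04  5.84 12.33] roll -0.7
[312 146  27  25 514] [325.09338521 157.71206226] [[597.24166744  -3.60864853 124.4       ]]
[382 146  26  25 517] [394.6073501  158.09284333] [[614.30562637 -61.08122098 124.4       ]]
[448 146  27  24 540] [461.05185185 157.55740741] [[ 632.3924274  -118.49198801  124.4       ]]
[597.20272377  -5.84623802 124.4       ] [[327.56016094 158.51118858]]
[615.10581669 -63.11297587 124.4       ] [[397.10023472 157.89242297]]
[ 633.00890961 -120.37971372  124.4       ] [[463.16845627 157.52084998]]
```

>>> jog_arm(
  increments=[
    {"fingers": 0.53, "x": 2.0, "y": 5.7, "z": 5.0, "roll": -0.7},
    {"fingers": 0.53, "x": 2.0, "y": 5.7, "z": 6.3, "roll": -0.7},
    {"fingers": 0.53, "x": 2.0, "y": 5.7, "z": 12.3, "roll": -0.7},
    {"fingers": 0.53, "x": 2.0, "y": 5.7, "z": 12.3, "roll": -0.7},
    {"fingers": 0.53, "x": 2.0, "y": 5.7, "z": 12.3, "roll": -0.7},
  ],
)

```text
time_s: 2.22
eef_pos: [597.3, -4.3, 110.4]
tool_rot: [3.102, 0.476, 0.001]
wrist_force: [1.1, 0.1, 2.0]
width: 40.1
```

>>> jog_arm(
  increments=[
    {"fingers": 1, "x": 0, "y": 0, "z": 0, "roll": 0},
    {"fingers": 1, "x": 0, "y": 0, "z": 0, "roll": 0},
    {"fingers": 1, "x": 0, "y": 0, "z": 0, "roll": 0},
    {"fingers": 1, "x": 0, "y": 0, "z": 0, "roll": 0},
  ],
)

```text
time_s: 2.72
eef_pos: [599.2, -5.9, 114.0]
tool_rot: [3.099, 0.474, 0.009]
wrist_force: [4.4, -7.9, -0.4]
width: 18.1
```

>>> jog_arm(
  increments=[
    {"fingers": 1, "x": 0.5, "y": 0, "z": -0.2, "roll": 0},
    {"fingers": 1, "x": 1.2, "y": 0, "z": -0.5, "roll": 0},
    {"fingers": 1, "x": 1.2, "y": 0, "z": -0.5, "roll": 0},
  ],
)

```text
time_s: 3.1
eef_pos: [606.4, -3.9, 117.2]
tool_rot: [3.098, 0.472, -0.01]
wrist_force: [-14.0, -6.6, -6.0]
width: 18.5
```

The left lever stops at about 7 mm with 14 N, so it is blocked and the middle must go first. I'll release it and try the middle.

>>> jog_arm(
  increments=[
    {"fingers": 0.53, "x": -0.3, "y": 0, "z": 0, "roll": 0},
    {"fingers": 0.53, "x": -0.3, "y": 0, "z": 0, "roll": 0},
    {"fingers": 0.53, "x": -0.3, "y": 0, "z": 0, "roll": 0},
    {"fingers": 0.53, "x": -0.3, "y": 0, "z": -5, "roll": 0},
    {"fingers": 0.53, "x": -0.3, "y": 0, "z": -5, "roll": 0},
  ],
)

```text
time_s: 3.72
eef_pos: [606.3, -4.1, 173.3]
tool_rot: [3.097, 0.473, 0.005]
wrist_force: [0.3, 0.4, 0.4]
width: 39.9
```

```bash
sed -i 's/^CASE=.*/CASE=[583.6,-71.6,.303]/; s/-17+dz/-20+dz/' h.py
python3 - <<'E'
from h import *
plan([lever(0,0,50),lever(0,0)],.303)
E
```

```text
t 3.73 tcp [606.3  -4.1 173.3] yaw 0.303 j [ 0.33  0.05 -0.01  0.01 -1.51  1.54] F [0.3 0.4 0.4] w 39.9
 xyz [-0.91  5.74  1.94] roll 0.0
 xyz [-0.92  5.7   6.94] roll 0.0
```

>>> jog_arm(
  increments=[
    {"fingers": 0.53, "x": -0.9, "y": 5.7, "z": 0, "roll": 0},
    {"fingers": 0.53, "x": -0.9, "y": 5.7, "z": 1.9, "roll": 0},
    {"fingers": 0.53, "x": -0.9, "y": 5.7, "z": 6.9, "roll": 0},
    {"fingers": 0.53, "x": -0.9, "y": 5.7, "z": 6.9, "roll": 0},
    {"fingers": 0.53, "x": -0.9, "y": 5.7, "z": 6.9, "roll": 0},
  ],
)

```text
time_s: 4.35
eef_pos: [615.9, -61.6, 106.8]
tool_rot: [3.096, 0.474, 0.008]
wrist_force: [0.5, 0.7, 0.9]
width: 39.7
```

>>> jog_arm(
  increments=[
    {"fingers": 1, "x": 0, "y": 0, "z": 0, "roll": 0},
    {"fingers": 1, "x": 0, "y": 0, "z": 0, "roll": 0},
    {"fingers": 1, "x": 0, "y": 0, "z": 0, "roll": 0},
    {"fingers": 1, "x": 0, "y": 0, "z": 0, "roll": 0},
  ],
)

```text
time_s: 4.85
eef_pos: [617.6, -63.3, 109.8]
tool_rot: [3.092, 0.472, 0.015]
wrist_force: [4.2, -7.0, -0.0]
width: 18.6
```

>>> jog_arm(
  increments=[
    {"fingers": 1, "x": 0.5, "y": 0, "z": -0.2, "roll": 0},
    {"fingers": 1, "x": 1.2, "y": 0, "z": -0.5, "roll": 0},
    {"fingers": 1, "x": 1.2, "y": 0, "z": -0.5, "roll": 0},
  ],
)

```text
time_s: 5.22
eef_pos: [624.8, -61.2, 113.0]
tool_rot: [3.092, 0.471, -0.004]
wrist_force: [-14.1, -5.7, -3.5]
width: 18.6
```

>>> jog_arm(
  increments=[
    {"fingers": 1, "x": 0.8, "y": 0, "z": -0.3, "roll": 0},
    {"fingers": 1, "x": 0.8, "y": 0, "z": -0.3, "roll": 0},
  ],
)

```text
time_s: 5.48
eef_pos: [627.7, -60.4, 113.4]
tool_rot: [3.091, 0.469, -0.026]
wrist_force: [-14.9, -6.7, -5.8]
width: 18.9
```

>>> jog_arm(
  increments=[
    {"fingers": 0.53, "x": -0.3, "y": 0, "z": 0, "roll": 0},
    {"fingers": 0.53, "x": -0.3, "y": 0, "z": 0, "roll": 0},
    {"fingers": 0.53, "x": -0.3, "y": 0, "z": 0, "roll": 0},
    {"fingers": 0.53, "x": -0.3, "y": 0, "z": -6, "roll": 0},
    {"fingers": 0.53, "x": -0.3, "y": 0, "z": -6, "roll": 0},
  ],
)

```text
time_s: 6.1
eef_pos: [628.6, -60.4, 180.8]
tool_rot: [3.09, 0.47, -0.008]
wrist_force: [-0.6, -0.7, 0.3]
width: 40.5
```

Run:
```python
from h import *
plan([lever(-60,0,50),lever(-60,0)],.303)
```

```text
t 6.1 tcp [628.6 -60.4 180.8] yaw 0.302 j [ 0.23  0.12  0.08  0.02 -1.53  1.64] F [-0.6 -0.7  0.3] w 40.5
 xyz [-1.33  5.69  2.74] roll -0.1
 xyz [-1.29  5.61  7.74] roll -0.1
```

The middle lever is blocked too, so the right one should be free.

>>> jog_arm(
  increments=[
    {"fingers": 0.53, "x": -1.3, "y": 5.7, "z": 0, "roll": 0},
    {"fingers": 0.53, "x": -1.3, "y": 5.7, "z": 2.7, "roll": 0},
    {"fingers": 0.53, "x": -1.3, "y": 5.6, "z": 7.7, "roll": 0},
    {"fingers": 0.53, "x": -1.3, "y": 5.6, "z": 7.7, "roll": 0},
    {"fingers": 0.53, "x": -1.3, "y": 5.6, "z": 7.7, "roll": 0},
  ],
)

```text
time_s: 6.72
eef_pos: [633.8, -119.1, 107.4]
tool_rot: [3.088, 0.47, -0.004]
wrist_force: [-0.1, 0.1, 1.3]
width: 40.3
```

>>> jog_arm(
  increments=[
    {"fingers": 1, "x": 0, "y": 0, "z": 0, "roll": 0},
    {"fingers": 1, "x": 0, "y": 0, "z": 0, "roll": 0},
    {"fingers": 1, "x": 0, "y": 0, "z": 0, "roll": 0},
    {"fingers": 1, "x": 0, "y": 0, "z": 0, "roll": 0},
  ],
)

```text
time_s: 7.22
eef_pos: [635.5, -120.7, 110.8]
tool_rot: [3.085, 0.469, 0.004]
wrist_force: [2.6, -5.1, 0.6]
width: 18.6
```

>>> jog_arm(
  increments=[
    {"fingers": 1, "x": 0.5, "y": 0, "z": -0.2, "roll": 0},
    {"fingers": 1, "x": 1.2, "y": 0, "z": -0.5, "roll": 0},
    {"fingers": 1, "x": 1.2, "y": 0, "z": -0.5, "roll": 0},
  ],
)

```text
time_s: 7.6
eef_pos: [648.3, -116.7, 116.2]
tool_rot: [3.084, 0.47, 0.007]
wrist_force: [1.2, -0.8, -2.8]
width: 18.2
```

>>> jog_arm(
  increments=[
    {"fingers": 1, "x": 1.6, "y": 0, "z": -0.2, "roll": 0},
    {"fingers": 1, "x": 3.2, "y": 0, "z": 0, "roll": 0},
    {"fingers": 1, "x": 5.0, "y": 0, "z": 0.5, "roll": 0},
    {"fingers": 1, "x": 5.0, "y": 0, "z": 0.5, "roll": 0},
    {"fingers": 1, "x": 5.0, "y": 0, "z": 0.5, "roll": 0},
  ],
)

```text
time_s: 8.22
eef_pos: [696.3, -101.7, 112.4]
tool_rot: [3.084, 0.471, 0.01]
wrist_force: [-0.5, 0.0, -0.8]
width: 0.2
```

Run:
```python
from h import *
plan([lever(-60,1,0)],.303)
```

```text
t 8.22 tcp [ 696.3 -101.7  112.4] yaw 0.303 j [ 0.15  0.32  0.17  0.02 -1.42  1.72] F [-0.5  0.  -0.8] w 0.2
 xyz [-0.64 -0.25  0.8 ] roll -0.0
```

The grip came off the ball. I'll raise the arm and locate the ball.

>>> jog_arm(
  increments=[
    {"fingers": 1, "x": 0, "y": 0, "z": -6, "roll": 0},
    {"fingers": 0.53, "x": 0, "y": 0, "z": -9, "roll": 0},
    {"fingers": 0.53, "x": -8, "y": 0, "z": -12, "roll": 0},
    {"fingers": 0.53, "x": -8, "y": 0, "z": -12, "roll": 0},
    {"fingers": 0.53, "x": -8, "y": 0, "z": -12, "roll": 0},
  ],
)

```text
time_s: 8.85
eef_pos: [618.1, -123.8, 235.5]
tool_rot: [3.083, 0.469, 0.018]
wrist_force: [-0.6, 0.5, -0.5]
width: 40.2
```

```bash
cat > balls.py <<'E'
from h import *
def balls(n="wrist",save="pics/wb.png"):
    optics.snapshot("top")
    c=cam(n); t=optics.snapshot(n); cv2.imwrite(save,t)
    h=cv2.cvtColor(t,cv2.COLOR_BGR2HSV)
    m=cv2.inRange(h,(0,150,60),(7,255,255))|cv2.inRange(h,(173,150,60),(180,255,255))
    k,l,s,cc=cv2.connectedComponentsWithStats(m)
    vs=np.linspace(0,1.05,106)
    for i in range(1,k):
        if s[i,4]>60 or n=="top" and s[i,4]>12:
            best=min(((np.linalg.norm(w2pix(n,lever(y,v,20),c)[0]-cc[i]),nm,round(v,2)) for nm,y in (("L",60),("M",0),("R",-60)) for v in vs))
            if best[0]<15: print(s[i,4],np.round(cc[i]),best)
if __name__=="__main__":
    balls(); balls("top","pics/topb.png")
E
python3 balls.py; python3 -c "
from h import *
plan([lever(-60,0.3)],.303)"
```

```text
528 [258. 142.] (np.float64(2.442889042699026), 'R', np.float64(0.35))
493 [188. 166.] (np.float64(2.717839877659807), 'M', np.float64(0.0))
501 [119. 167.] (np.float64(2.9675564802053103), 'L', np.float64(0.0))
31 [326. 141.] (np.float64(0.3784901972104331), 'M', np.float64(0.0))
t 9.05 tcp [ 618.9 -122.8  231.5] yaw 0.303 j [ 0.13  0.11  0.15  0.02 -1.61  1.74] F [-0.1  0.3 -1.1] w 40.2
 xyz [ 3.15 -0.21 12.08] roll 0.0
```

The right lever is at about 0.35. I'll push it over with shut fingers from the robot side, so there is no grip to lose.

```bash
python3 -c "
from h import *
plan([cw(20,-60,160),cw(20,-60,110),cw(45,-60,110),cw(74,-60,110)],.303)"
```

```text
t 9.05 tcp [ 618.9 -122.8  231.5] yaw 0.303 j [ 0.13  0.11  0.15  0.02 -1.61  1.74] F [-0.1  0.3 -1.1] w 40.2
 xyz [ 0.14 -0.1   7.15] roll 0.0
 xyz [ 0.13 -0.21 12.15] roll 0.0
 xyz [ 2.63 -0.21 12.16] roll 0.0
 xyz [ 5.53 -0.21 12.16] roll 0.0
```

>>> jog_arm(
  increments=[
    {"fingers": 1, "x": 0.0, "y": -0.1, "z": 5, "roll": 0},
    {"fingers": 1, "x": 0.0, "y": -0.2, "z": 9, "roll": 0},
    {"fingers": 1, "x": 0.0, "y": -0.2, "z": 12.1, "roll": 0},
    {"fingers": 1, "x": 0.0, "y": -0.2, "z": 12.1, "roll": 0},
    {"fingers": 1, "x": 2.0, "y": -0.2, "z": 12.1, "roll": 0},
  ],
)

```text
time_s: 9.68
eef_pos: [638.5, -118.0, 112.1]
tool_rot: [3.083, 0.47, 0.008]
wrist_force: [-2.4, 0.9, 1.0]
width: 0.1
```

```bash
python3 -c "
from h import *
plan([cw(45,-60,110),cw(60,-60,110),cw(74,-60,110)],.303)"
```

```text
t 9.68 tcp [ 638.5 -118.   112.1] yaw 0.303 j [ 0.14  0.18  0.01  0.02 -1.4   1.73] F [-2.4  0.9  1. ] w 0.1
 xyz [ 0.65 -0.07  0.21] roll -0.0
 xyz [ 2.15 -0.07  0.21] roll -0.0
 xyz [ 3.55 -0.07  0.22] roll -0.0
```

>>> jog_arm(
  increments=[
    {"fingers": 1, "x": 1.2, "y": -0.1, "z": 0.2, "roll": 0},
    {"fingers": 1, "x": 2.4, "y": -0.1, "z": 0.2, "roll": 0},
    {"fingers": 1, "x": 3.5, "y": -0.1, "z": 0.2, "roll": 0},
    {"fingers": 1, "x": 3.5, "y": -0.1, "z": 0.2, "roll": 0},
  ],
)

```text
time_s: 10.18
eef_pos: [669.0, -107.9, 109.5]
tool_rot: [3.083, 0.469, -0.006]
wrist_force: [-12.9, -3.0, 3.8]
width: 0.1
```

>>> jog_arm(
  increments=[
    {"fingers": 1, "x": -3, "y": 0, "z": 0, "roll": 0},
    {"fingers": 1, "x": -6.5, "y": 0, "z": -5, "roll": 0},
    {"fingers": 1, "x": -6.9, "y": -3, "z": -5, "roll": 0},
    {"fingers": 1, "x": -6.9, "y": -6.0, "z": -5, "roll": 0},
    {"fingers": 1, "x": -6.9, "y": -6.0, "z": -4, "roll": 0},
  ],
)

```text
time_s: 10.8
eef_pos: [586.1, -68.4, 150.2]
tool_rot: [3.082, 0.473, 0.0]
wrist_force: [0.3, 0.0, -0.3]
width: 0.2
```

```bash
python3 -c "
from h import *
plan([cw(0,0,110),cw(25,0,110),cw(45,0,110),cw(60,0,110),cw(74,0,110)],.303)"
```

```text
t 10.8 tcp [586.1 -68.4 150.2] yaw 0.304 j [ 0.24  0.01 -0.1   0.02 -1.46  1.63] F [ 0.3  0.  -0.3] w 0.2
 xyz [-0.33  0.14  4.02] roll 0.1
 xyz [2.17 0.14 4.01] roll 0.1
 xyz [4.17 0.14 4.01] roll 0.1
 xyz [5.67 0.15 4.  ] roll 0.1
 xyz [7.07 0.15 4.  ] roll 0.1
```

>>> jog_arm(
  increments=[
    {"fingers": 1, "x": -0.3, "y": 0.1, "z": 4, "roll": 0},
    {"fingers": 1, "x": -0.3, "y": 0.1, "z": 4, "roll": 0},
    {"fingers": 1, "x": 1.5, "y": 0.1, "z": 4, "roll": 0},
    {"fingers": 1, "x": 2.7, "y": 0.1, "z": 4, "roll": 0},
    {"fingers": 1, "x": 3.9, "y": 0.1, "z": 4, "roll": 0},
  ],
)

```text
time_s: 11.42
eef_pos: [624.8, -58.8, 111.0]
tool_rot: [3.082, 0.472, 0.002]
wrist_force: [-1.5, -1.1, 1.9]
width: -0.2
```

>>> jog_arm(
  increments=[
    {"fingers": 1, "x": 1.2, "y": 0, "z": 0, "roll": 0},
    {"fingers": 1, "x": 2.4, "y": 0, "z": 0, "roll": 0},
    {"fingers": 1, "x": 3.4, "y": 0, "z": 0, "roll": 0},
    {"fingers": 1, "x": 3.4, "y": 0, "z": 0, "roll": 0},
  ],
)

```text
time_s: 11.92
eef_pos: [650.9, -50.6, 110.0]
tool_rot: [3.081, 0.47, -0.027]
wrist_force: [-31.5, -2.0, 10.4]
width: 0.1
```

```bash
python3 -c "
from h import *
plan([cw(74,0,110)],.303)"
```

```text
t 11.93 tcp [650.9 -50.6 110. ] yaw 0.303 j [ 0.24  0.21  0.04  0.02 -1.42  1.63] F [-31.5  -2.   10.4] w 0.1
 xyz [ 0.35 -0.   -0.01] roll -0.0
```

The middle lever is over, at its stop. Now the left.

>>> jog_arm(
  increments=[
    {"fingers": 1, "x": -3, "y": 0, "z": 0, "roll": 0},
    {"fingers": 1, "x": -6.5, "y": 0, "z": -5, "roll": 0},
    {"fingers": 1, "x": -7.0, "y": -3, "z": -5, "roll": 0},
    {"fingers": 1, "x": -7.0, "y": -6.0, "z": -5, "roll": 0},
    {"fingers": 1, "x": -7.0, "y": -6.0, "z": -4, "roll": 0},
  ],
)

```text
time_s: 12.55
eef_pos: [567.7, -11.3, 151.4]
tool_rot: [3.081, 0.474, -0.021]
wrist_force: [-0.4, -0.4, 0.6]
width: 0.0
```

```bash
python3 -c "
from h import *
plan([cw(0,60,110),cw(71,60,110)],.303)"
```

```text
t 12.55 tcp [567.7 -11.3 151.4] yaw 0.305 j [ 0.35 -0.03 -0.14  0.02 -1.48  1.53] F [-0.4 -0.4  0.6] w 0.0
 xyz [-0.21  0.14  4.15] roll 0.1
 xyz [6.89 0.16 4.03] roll 0.1
```

>>> jog_arm(
  increments=[
    {"fingers": 1, "x": -0.3, "y": 0.1, "z": 4, "roll": 0},
    {"fingers": 1, "x": -0.3, "y": 0.1, "z": 4, "roll": 0},
    {"fingers": 1, "x": 1.5, "y": 0.1, "z": 4, "roll": 0},
    {"fingers": 1, "x": 2.7, "y": 0.1, "z": 4, "roll": 0},
    {"fingers": 1, "x": 3.9, "y": 0.1, "z": 4, "roll": 0},
  ],
)

```text
time_s: 13.18
eef_pos: [605.8, -1.7, 111.7]
tool_rot: [3.081, 0.474, -0.02]
wrist_force: [-1.8, -0.4, 2.1]
width: -0.3
```

>>> jog_arm(
  increments=[
    {"fingers": 1, "x": 1.2, "y": 0, "z": 0, "roll": 0},
    {"fingers": 1, "x": 2.3, "y": 0, "z": 0, "roll": 0},
    {"fingers": 1, "x": 3.1, "y": 0, "z": 0, "roll": 0},
    {"fingers": 1, "x": 3.1, "y": 0, "z": 0, "roll": 0},
  ],
)

```text
time_s: 13.68
eef_pos: [632.1, 6.6, 110.2]
tool_rot: [3.08, 0.473, -0.036]
wrist_force: [-16.8, -2.6, 5.4]
width: 0.3
```

>>> jog_arm(
  increments=[
    {"fingers": 1, "x": -3, "y": 0, "z": -1, "roll": 0},
    {"fingers": 1, "x": -7, "y": 1, "z": -7, "roll": 0},
    {"fingers": 0.5, "x": -12, "y": 4, "z": -10, "roll": 0},
    {"fingers": 0.5, "x": -15, "y": 6, "z": -12, "roll": 0},
    {"fingers": 0.5, "x": -15, "y": 6, "z": -12, "roll": 0},
  ],
)

```text
time_s: 14.3
eef_pos: [509.7, -93.8, 240.0]
tool_rot: [3.079, 0.469, -0.022]
wrist_force: [0.7, -0.5, -0.8]
width: 42.9
```

```bash
python3 balls.py;  python3 -c "
from h import *
plan([cw(-132,0,120),cw(-132,0,76)],.303)"
```

```text
40 [341. 112.] (np.float64(0.3010979489766838), 'R', np.float64(1.0))
38 [319. 119.] (np.float64(0.2027168270708029), 'M', np.float64(0.98))
37 [297. 126.] (np.float64(0.3782422487363277), 'L', np.float64(0.98))
t 14.5 tcp [509.6 -91.5 234.2] yaw 0.305 j [ 0.23 -0.17 -0.11  0.02 -1.65  1.65] F [ 0.1  0.7 -0.1] w 42.8
 xyz [-5.22  0.06 11.57] roll 0.1
 xyz [-5.1  -0.04 15.97] roll 0.1
```

All three levers are over: R 1.0, M 0.98, L 0.98. Next I pinch the grip and slide the cover open.

>>> jog_arm(
  increments=[
    {"fingers": 0.5, "x": -5.2, "y": 0, "z": 6, "roll": 0},
    {"fingers": 0.5, "x": -5.2, "y": 0, "z": 12, "roll": 0},
    {"fingers": 0.5, "x": -5.1, "y": 0, "z": 15.9, "roll": 0},
    {"fingers": 0.5, "x": -5.1, "y": 0, "z": 15.9, "roll": 0},
    {"fingers": 0.5, "x": -5.1, "y": 0, "z": 15.9, "roll": 0},
  ],
)

```text
time_s: 15.12
eef_pos: [459.1, -111.2, 78.8]
tool_rot: [3.078, 0.475, -0.036]
wrist_force: [0.4, 0.0, 0.8]
width: 42.4
```

>>> jog_arm(
  increments=[
    {"fingers": 1, "x": 0, "y": 0, "z": 0, "roll": 0},
    {"fingers": 1, "x": 0, "y": 0, "z": 0, "roll": 0},
    {"fingers": 1, "x": 0, "y": 0, "z": 0, "roll": 0},
    {"fingers": 1, "x": 0, "y": 0, "z": 0, "roll": 0},
  ],
)

```text
time_s: 15.62
eef_pos: [461.6, -113.3, 81.9]
tool_rot: [3.073, 0.474, -0.027]
wrist_force: [6.3, -11.8, 0.8]
width: 9.3
```

>>> jog_arm(
  increments=[
    {"fingers": 1, "x": 2, "y": 0, "z": 0, "roll": 0},
    {"fingers": 1, "x": 5, "y": 0, "z": 0, "roll": 0},
    {"fingers": 1, "x": 8, "y": 0, "z": 0, "roll": 0},
    {"fingers": 1, "x": 10.5, "y": 0, "z": 0, "roll": 0},
    {"fingers": 1, "x": 11.8, "y": 0, "z": 0, "roll": 0},
  ],
)

```text
time_s: 16.25
eef_pos: [574.6, -77.6, 81.7]
tool_rot: [3.073, 0.475, -0.029]
wrist_force: [-40.8, -2.8, 24.7]
width: 9.6
```

The cover moved 118 mm to its stop. I release it and move toward the lower right-hand bracket.

>>> jog_arm(
  increments=[
    {"fingers": 0.4, "x": -0.3, "y": 0, "z": 0, "roll": 0},
    {"fingers": 0.4, "x": -0.3, "y": 0, "z": 0, "roll": 0},
    {"fingers": 0.4, "x": -0.3, "y": 0, "z": 0, "roll": 0},
    {"fingers": 0.3, "x": -1, "y": 0, "z": -6, "roll": 0},
    {"fingers": 0.3, "x": -3, "y": -3, "z": -12, "roll": 0},
  ],
)

```text
time_s: 16.88
eef_pos: [541.1, -57.3, 196.3]
tool_rot: [3.072, 0.471, -0.03]
wrist_force: [0.5, 0.9, 1.2]
width: 59.8
```

```bash
python3 -c "
from h import *
optics.snapshot('top')
t=optics.snapshot('top'); cv2.imwrite('pics/top1.png',t); c=cam('top')
for nm,p,hd in [('R_up',[470.3,326.6,2.97],-1),('L',[361,341.,.167],1),('R_lo',[347.4,259.4,-.87],-1)]:
    x,e=fit('top',t,p,hd,c); print(nm,x,e)
plan([[400,235,190]],.1)
cv2.imwrite('pics/top1c.png',cv2.resize(t[90:280,120:390],(800,563),interpolation=cv2.INTER_CUBIC))"
```

```text
R_up [472.13125895 324.56335995   3.01239173] 0.19001070832224184
L [3.62656459e+02 3.39481837e+02 1.62235735e-01] 0.26415860567385513
R_lo [349.42490803 257.1687048   -0.9145168 ] 0.2816485732830599
t 16.98 tcp [543.  -55.9 203.5] yaw 0.307 j [ 0.29 -0.11 -0.12  0.03 -1.57  1.59] F [0.5 0.1 0.1] w 59.7
 xyz [ -4.82 -32.08   0.37] roll 11.9
```

View pics/top1c.png

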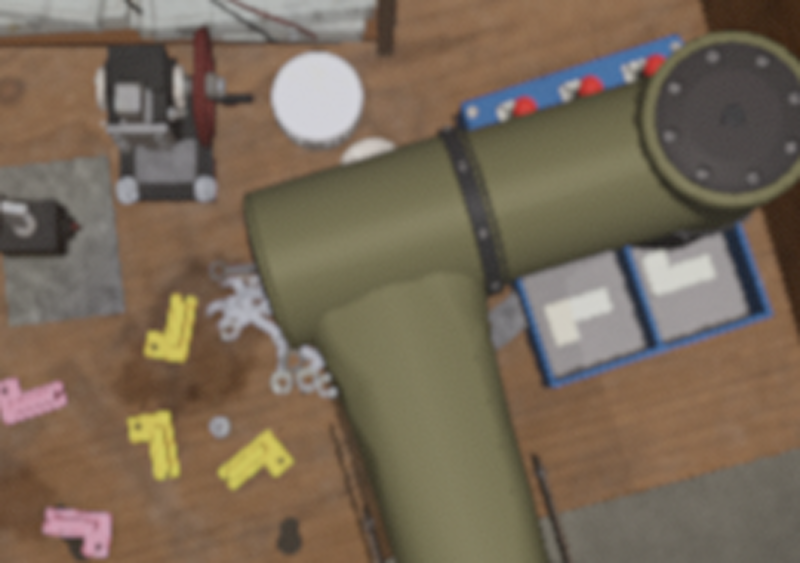

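The cover is open, with the bin floor outlines visible at (580,315) and (680,272), and the brackets are undisturbed. I'm going for the lower right-hand bracket.

```bash
cat >> h.py <<'E'
def grasp(p,z=8,d=-3): return np.array([p[0]+d*np.cos(p[2]),p[1]+d*np.sin(p[2]),z])
BR={"Rlo":[348.4,258.3,-.885],"L":[361.8,340.3,.165],"Rup":[471.2,325.6,2.98]}
E
python3 -c "
from h import *
plan([grasp(BR['Rlo'],150)],BR['Rlo'][2])"
```

```text
t 16.98 tcp [543.  -55.9 203.5] yaw 0.307 j [ 0.29 -0.11 -0.12  0.03 -1.57  1.59] F [0.5 0.1 0.1] w 59.7
 xyz [ -9.1  -36.27   4.28] roll 68.3
```

>>> jog_arm(
  increments=[
    {"fingers": 0.53, "x": -9.1, "y": -36.3, "z": 0, "roll": 68.3},
    {"fingers": 0.53, "x": -9.1, "y": -36.3, "z": 0, "roll": 68.3},
    {"fingers": 0.53, "x": -9.1, "y": -36.3, "z": 2, "roll": 68.3},
    {"fingers": 0.53, "x": -9.1, "y": -36.3, "z": 4.3, "roll": 68.3},
    {"fingers": 0.53, "x": -9.1, "y": -36.3, "z": 4.3, "roll": 68.3},
  ],
)

```text
time_s: 17.6
eef_pos: [404.8, 169.1, 171.2]
tool_rot: [3.018, -0.751, 0.006]
wrist_force: [0.0, 0.5, 0.1]
width: 39.8
```

```bash
python3 -c "
from h import *
optics.snapshot('top');t=optics.snapshot('wrist');c=cam('wrist');cv2.imwrite('pics/w4.png',t)
for nm,p,hd in [('Rup',BR['Rup'],-1),('L',BR['L'],1),('Rlo',BR['Rlo'],-1)]:
    print(nm,w2pix('wrist',p[:2]+[0],c)); 
    try: print(fit('wrist',t,p,hd,c,k=2,pad=50))
    except Exception as e: print('x')
plan([grasp(BR['Rlo'],100),grasp(BR['Rlo'])],BR['Rlo'][2])"
```

```text
Rup [[ 97.20056222 180.21615551]]
(array([471.00188078, 322.84738246,   3.00355265]), np.float64(0.0941387364875876))
L [[141.60124304 266.12502337]]
(array([3.64998176e+02, 3.35123335e+02, 2.51835490e-01]), np.float64(1.677872507347911))
Rlo [[207.85744618 245.38558281]]
(array([347.05171068, 252.16857632,  -0.80133957]), np.float64(1.9700931556899708))
t 17.7 tcp [403.5 170.8 170.2] yaw -0.482 j [ 0.88 -0.39 -0.41  0.02 -1.58  0.21] F [-0.2 -0.9  1. ] w 40.5
 xyz [-9.29 -5.53  6.77] roll 23.1
 xyz [-9.38 -5.81 15.96] roll 23.1
```

>>> jog_arm(
  increments=[
    {"fingers": 0.53, "x": -4.6, "y": -2.8, "z": 3, "roll": 10},
    {"fingers": 0.53, "x": -9.3, "y": -5.5, "z": 6.7, "roll": 20},
    {"fingers": 0.53, "x": -9.3, "y": -5.5, "z": 6.7, "roll": 23.1},
    {"fingers": 0.53, "x": -9.3, "y": -5.5, "z": 6.7, "roll": 23.1},
  ],
)

```text
time_s: 18.2
eef_pos: [345.8, 260.4, 100.0]
tool_rot: [2.812, -1.328, 0.013]
wrist_force: [-0.1, 0.2, 1.1]
width: 40.3
```

```bash
python3 -c "
from h import *
optics.snapshot('top');t=optics.snapshot('wrist');c=cam('wrist');cv2.imwrite('pics/w5.png',t)
plan([grasp(BR['Rlo'],50),grasp(BR['Rlo'])],BR['Rlo'][2])
for b in brk(-1): 
    p=BR['Rlo']; q=w2pix('wrist',b@R.from_euler('z',p[2]).as_matrix().T+[p[0],p[1],0],c)
    cv2.polylines(t,[cv2.convexHull(np.round(q).astype(np.int32))],True,(255,0,255),1)
cv2.imwrite('pics/w5o.png',t)"
```

```text
t 18.3 tcp [346.8 260.2 101.4] yaw -0.883 j [ 1.12 -0.39 -0.53  0.01 -1.46 -0.44] F [ 0.2  0.  -0. ] w 39.7
 xyz [-0.16 -0.12  5.13] roll 0.1
 xyz [-0.25 -0.22  9.33] roll 0.1
```

View pics/w5o.png

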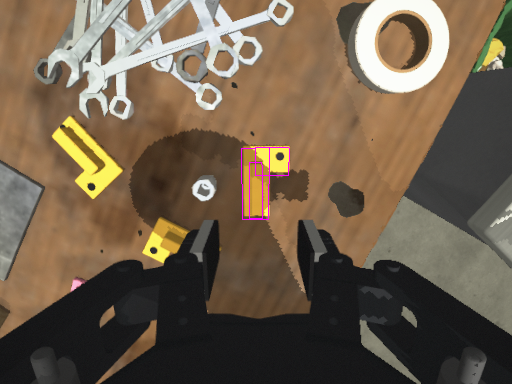

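The projected outline lies on the bracket at (256,185), centred between the fingers. I descend and grip.

>>> jog_arm(
  increments=[
    {"fingers": 0.53, "x": -0.2, "y": -0.1, "z": 6, "roll": 0},
    {"fingers": 0.53, "x": -0.2, "y": -0.2, "z": 9.2, "roll": 0},
    {"fingers": 0.53, "x": -0.2, "y": -0.2, "z": 9.3, "roll": 0},
    {"fingers": 1, "x": -0.2, "y": -0.2, "z": 9.3, "roll": 0},
    {"fingers": 1, "x": -0.2, "y": -0.2, "z": 9.3, "roll": 0},
  ],
)

```text
time_s: 18.92
eef_pos: [347.8, 261.3, 10.9]
tool_rot: [2.816, -1.332, 0.016]
wrist_force: [0.0, 0.9, -0.2]
width: 7.9
```

>>> jog_arm(
  increments=[
    {"fingers": 1, "x": 0, "y": 0, "z": 0, "roll": 0},
    {"fingers": 1, "x": 0, "y": 0, "z": 0, "roll": 0},
    {"fingers": 1, "x": 0, "y": 0, "z": -3, "roll": 0},
    {"fingers": 1, "x": 0, "y": 0, "z": -9, "roll": 0},
    {"fingers": 1, "x": 0, "y": 0, "z": -12, "roll": 0},
  ],
)

```text
time_s: 19.55
eef_pos: [348.7, 265.3, 134.3]
tool_rot: [2.82, -1.333, 0.018]
wrist_force: [0.2, -0.1, -0.9]
width: 7.7
```

```bash
python3 -c "
from h import *
plan([cw(-104,-51,120),cw(-104,-51,30)],.303-np.pi/2)"
```

```text
t 19.55 tcp [348.7 265.3 134.3] yaw -0.883 j [ 1.13 -0.39 -0.47  0.01 -1.51 -0.44] F [ 0.2 -0.1 -0.9] w 7.7
 xyz [41.73 14.76  2.48] roll 22.0
 xyz [41.55 14.62 11.47] roll 22.0
```

>>> jog_arm(
  increments=[
    {"fingers": 1, "x": 41.7, "y": 14.8, "z": 0, "roll": 22},
    {"fingers": 1, "x": 41.7, "y": 14.8, "z": 0, "roll": 22},
    {"fingers": 1, "x": 41.7, "y": 14.8, "z": 0, "roll": 22},
    {"fingers": 1, "x": 41.7, "y": 14.8, "z": 0, "roll": 22},
    {"fingers": 1, "x": 41.7, "y": 14.8, "z": 0, "roll": 22},
  ],
)

```text
time_s: 20.18
eef_pos: [455.1, -30.8, 141.1]
tool_rot: [2.517, -1.848, 0.025]
wrist_force: [1.0, 0.7, -0.4]
width: 8.1
```

```bash
python3 -c "
from h import *
plan([cw(-104,-51,110),cw(-104,-51,25)],.303-np.pi/2)"
```

```text
t 20.18 tcp [455.1 -30.8 141.1] yaw -1.266 j [ 0.4  -0.36 -0.44  0.02 -1.5  -0.09] F [ 1.   0.7 -0.4] w 8.1
 xyz [12.75 -0.65  3.41] roll 0.1
 xyz [12.55 -0.69 11.9 ] roll 0.1
```

>>> jog_arm(
  increments=[
    {"fingers": 1, "x": 6.2, "y": -0.6, "z": 0, "roll": 0},
    {"fingers": 1, "x": 12.7, "y": -0.7, "z": 0, "roll": 0},
    {"fingers": 1, "x": 12.7, "y": -0.7, "z": 1.5, "roll": 0},
    {"fingers": 1, "x": 12.6, "y": -0.7, "z": 3.5, "roll": 0},
    {"fingers": 1, "x": 12.6, "y": -0.7, "z": 3.5, "roll": 0},
  ],
)

```text
time_s: 20.8
eef_pos: [498.3, -149.2, 106.9]
tool_rot: [2.516, -1.847, 0.019]
wrist_force: [-0.4, -0.3, -0.8]
width: 7.8
```

```bash
python3 -c "
from h import *
plan([cw(-104,-51,60),cw(-104,-51,23)],.303-np.pi/2)"
```

```text
t 20.8 tcp [ 498.3 -149.2  106.9] yaw -1.266 j [ 0.11 -0.16 -0.34  0.02 -1.39  0.19] F [-0.4 -0.3 -0.8] w 7.8
 xyz [ 0.13 -0.1   4.69] roll 0.1
 xyz [ 0.05 -0.13  8.39] roll 0.1
```

>>> jog_arm(
  increments=[
    {"fingers": 1, "x": 0.1, "y": -0.1, "z": 4.7, "roll": 0},
    {"fingers": 1, "x": 0, "y": -0.1, "z": 8.4, "roll": 0},
    {"fingers": 1, "x": 0, "y": -0.1, "z": 8.4, "roll": 0},
    {"fingers": 1, "x": 0, "y": -0.1, "z": 8.4, "roll": 0},
    {"fingers": 0.7, "x": 0, "y": -0.1, "z": 8.4, "roll": 0},
  ],
)

```text
time_s: 21.42
eef_pos: [500.7, -150.8, 25.6]
tool_rot: [2.518, -1.847, 0.025]
wrist_force: [-0.5, 0.4, 0.4]
width: 24.3
```

>>> jog_arm(
  increments=[
    {"fingers": 0.7, "x": 0, "y": 0, "z": 0, "roll": 0},
    {"fingers": 0.7, "x": 0, "y": 0, "z": 0, "roll": 0},
    {"fingers": 0.7, "x": 0, "y": 0, "z": -5, "roll": 0},
    {"fingers": 0.6, "x": 0, "y": 0, "z": -11, "roll": 0},
    {"fingers": 0.53, "x": -4, "y": 0, "z": -15, "roll": 0},
  ],
)

```text
time_s: 22.05
eef_pos: [488.9, -110.0, 177.8]
tool_rot: [2.516, -1.852, 0.029]
wrist_force: [0.8, 0.6, 0.5]
width: 40.0
```

```bash
python3 -c "
from h import *
plan([grasp(BR['Rup'],150)],BR['Rup'][2])"
```

```text
t 22.05 tcp [ 488.9 -110.   177.8] yaw -1.269 j [ 0.2  -0.24 -0.28  0.03 -1.53  0.1 ] F [0.8 0.6 0.5] w 40.0
 xyz [-42.04 -11.53   1.69] roll -63.4
```

>>> jog_arm(
  increments=[
    {"fingers": 0.53, "x": -42, "y": -11.5, "z": 0, "roll": -63.4},
    {"fingers": 0.53, "x": -42, "y": -11.5, "z": 0, "roll": -63.4},
    {"fingers": 0.53, "x": -42, "y": -11.5, "z": 0, "roll": -63.4},
    {"fingers": 0.53, "x": -42, "y": -11.5, "z": 0, "roll": -63.4},
    {"fingers": 0.53, "x": -42, "y": -11.5, "z": 0, "roll": -63.4},
  ],
)

```text
time_s: 22.68
eef_pos: [477.6, 205.4, 169.6]
tool_rot: [3.078, -0.499, 0.014]
wrist_force: [1.8, 0.3, 0.4]
width: 40.6
```

```bash
python3 -c "
from h import *
plan([grasp(BR['Rup'],120)],BR['Rup'][2])"
```

```text
t 22.68 tcp [477.6 205.4 169.6] yaw -0.321 j [ 0.81 -0.17 -0.23  0.02 -1.52  0.44] F [1.8 0.3 0.4] w 40.6
 xyz [ -4.17 -11.36   4.67] roll -9.2
```

>>> jog_arm(
  increments=[
    {"fingers": 0.53, "x": -4.2, "y": -11.4, "z": 2, "roll": -9.2},
    {"fingers": 0.53, "x": -4.2, "y": -11.4, "z": 4.7, "roll": -9.2},
    {"fingers": 0.53, "x": -4.2, "y": -11.4, "z": 4.7, "roll": -9.2},
    {"fingers": 0.53, "x": -4.2, "y": -11.4, "z": 4.7, "roll": -9.2},
  ],
)

```text
time_s: 23.18
eef_pos: [473.9, 325.6, 119.4]
tool_rot: [3.106, -0.25, 0.011]
wrist_force: [-0.4, 0.6, 0.9]
width: 40.2
```

```bash
cat > near.py <<'E'
from h import *
import sys
def near(nm,hd,dz=8):
    optics.snapshot('top');c=cam('wrist');t=optics.snapshot('wrist')
    p,e=fit('wrist',t,BR[nm],hd,c,k=2,pad=50); print(p,e,"pixel",w2pix('wrist',[p[0],p[1],0],c))
    plan([grasp(BR[nm],dz),grasp(p,dz)],BR[nm][2])
    for b in brk(hd):
        q=w2pix('wrist',b@R.from_euler('z',BR[nm][2]).as_matrix().T+[*BR[nm][:2],0],c)
        cv2.polylines(t,[cv2.convexHull(np.round(q).astype(np.int32))],True,(255,0,255),1)
    cv2.imwrite('pics/near_%s.png'%nm,t)
near(sys.argv[1],int(sys.argv[2]))
E
python3 near.py Rup -1
```

```text
[471.22053925 323.49639213   2.96534679] 0.0672999060627841 pixel [[257.42984368 182.27226898]]
t 23.27 tcp [474.7 325.  121. ] yaw -0.162 j [ 0.96 -0.   -0.17  0.02 -1.42  0.44] F [0.3 0.1 0.6] w 40.2
 xyz [-0.17 -0.25 11.3 ] roll -0.0
 xyz [-0.13 -0.04 11.31] roll -0.0
```

The close-range fit (residual 0.067) agrees to 2 mm, so the bracket has not been knocked. I descend and grip.

>>> jog_arm(
  increments=[
    {"fingers": 0.53, "x": -0.1, "y": -0.1, "z": 6, "roll": 0},
    {"fingers": 0.53, "x": -0.1, "y": -0.1, "z": 11.2, "roll": 0},
    {"fingers": 0.53, "x": -0.1, "y": -0.1, "z": 11.3, "roll": 0},
    {"fingers": 1, "x": -0.1, "y": -0.1, "z": 11.3, "roll": 0},
    {"fingers": 1, "x": -0.1, "y": -0.1, "z": 11.3, "roll": 0},
  ],
)

```text
time_s: 23.9
eef_pos: [476.1, 324.6, 11.7]
tool_rot: [3.112, -0.252, 0.019]
wrist_force: [0.6, 0.2, 1.9]
width: 7.8
```

>>> jog_arm(
  increments=[
    {"fingers": 1, "x": 0, "y": 0, "z": 0, "roll": 0},
    {"fingers": 1, "x": 0, "y": 0, "z": 0, "roll": 0},
    {"fingers": 1, "x": 0, "y": 0, "z": -3, "roll": 0},
    {"fingers": 1, "x": 0, "y": 0, "z": -9, "roll": 0},
    {"fingers": 1, "x": 0, "y": 0, "z": -13, "roll": 0},
  ],
)

```text
time_s: 24.52
eef_pos: [475.1, 327.6, 144.7]
tool_rot: [3.114, -0.252, 0.021]
wrist_force: [1.0, -0.1, -1.4]
width: 7.6
```

```bash
python3 -c "
from h import *
plan([cw(-66,-51,140)],.303-np.pi/2)"
```

```text
t 24.52 tcp [475.1 327.6 144.7] yaw -0.161 j [ 0.96 -0.01 -0.13  0.02 -1.46  0.44] F [ 1.  -0.1 -1.4] w 7.6
 xyz [13.5  45.15  1.42] roll 63.4
```

>>> jog_arm(
  increments=[
    {"fingers": 1, "x": 13.5, "y": 45.1, "z": 0, "roll": 63.4},
    {"fingers": 1, "x": 13.5, "y": 45.1, "z": 0, "roll": 63.4},
    {"fingers": 1, "x": 13.5, "y": 45.1, "z": 0, "roll": 63.4},
    {"fingers": 1, "x": 13.5, "y": 45.1, "z": 0, "roll": 63.4},
    {"fingers": 1, "x": 13.5, "y": 45.1, "z": 0, "roll": 63.4},
  ],
)

```text
time_s: 25.15
eef_pos: [515.1, 15.7, 150.2]
tool_rot: [2.666, -1.644, 0.032]
wrist_force: [0.5, 0.1, -1.1]
width: 7.8
```

```bash
python3 -c "
from h import *
plan([cw(-66,-51,125)],.303-np.pi/2)"
```

```text
t 25.15 tcp [515.1  15.7 150.2] yaw -1.105 j [ 0.44 -0.19 -0.29  0.02 -1.47  0.03] F [ 0.5  0.1 -1.1] w 7.8
 xyz [14.78  5.15  2.83] roll 9.3
```

>>> jog_arm(
  increments=[
    {"fingers": 1, "x": 5.5, "y": 2, "z": 0, "roll": 9.3},
    {"fingers": 1, "x": 11, "y": 4, "z": 0, "roll": 9.3},
    {"fingers": 1, "x": 14.8, "y": 5.1, "z": 1, "roll": 9.3},
    {"fingers": 1, "x": 14.8, "y": 5.1, "z": 2.8, "roll": 9.3},
    {"fingers": 1, "x": 14.8, "y": 5.1, "z": 2.8, "roll": 9.3},
  ],
)

```text
time_s: 25.78
eef_pos: [535.2, -139.7, 123.2]
tool_rot: [2.524, -1.855, 0.027]
wrist_force: [-0.1, 0.8, -1.3]
width: 8.1
```

```bash
python3 -c "
from h import *
plan([cw(-66,-51,70),cw(-66,-51,23)],.303-np.pi/2)"
```

```text
t 25.77 tcp [ 535.2 -139.7  123.2] yaw -1.268 j [ 0.12 -0.08 -0.24  0.02 -1.41  0.18] F [-0.1  0.8 -1.3] w 8.1
 xyz [-0.06 -0.04  5.32] roll 0.0
 xyz [-0.15 -0.03 10.02] roll 0.0
```

>>> jog_arm(
  increments=[
    {"fingers": 1, "x": -0.1, "y": 0, "z": 5, "roll": 0},
    {"fingers": 1, "x": -0.1, "y": 0, "z": 9.9, "roll": 0},
    {"fingers": 1, "x": -0.1, "y": 0, "z": 9.9, "roll": 0},
    {"fingers": 1, "x": -0.1, "y": 0, "z": 9.9, "roll": 0},
    {"fingers": 0.7, "x": -0.1, "y": 0, "z": 9.9, "roll": 0},
  ],
)

```text
time_s: 26.4
eef_pos: [537.3, -140.2, 27.0]
tool_rot: [2.526, -1.855, 0.032]
wrist_force: [-0.2, -0.1, -0.1]
width: 24.7
```

>>> jog_arm(
  increments=[
    {"fingers": 0.7, "x": 0, "y": 0, "z": 0, "roll": 0},
    {"fingers": 0.7, "x": 0, "y": 0, "z": 0, "roll": 0},
    {"fingers": 0.7, "x": 0, "y": 0, "z": -5, "roll": 0},
    {"fingers": 0.6, "x": 0, "y": 0, "z": -11, "roll": 0},
    {"fingers": 0.53, "x": -4, "y": 0, "z": -15, "roll": 0},
  ],
)

```text
time_s: 27.02
eef_pos: [524.0, -100.5, 179.5]
tool_rot: [2.524, -1.86, 0.037]
wrist_force: [1.6, 0.8, 0.8]
width: 40.2
```

```bash
python3 -c "
from h import *
plan([grasp(BR['L'],150)],BR['L'][2])"
```

```text
t 27.02 tcp [ 524.  -100.5  179.5] yaw -1.27 j [ 0.2  -0.16 -0.2   0.02 -1.51  0.1 ] F [1.6 0.8 0.8] w 40.2
 xyz [-47.     2.76   1.88] roll -82.2
```

>>> jog_arm(
  increments=[
    {"fingers": 0.53, "x": -47, "y": 2.8, "z": 0, "roll": -82},
    {"fingers": 0.53, "x": -47, "y": 2.8, "z": 0, "roll": -82},
    {"fingers": 0.53, "x": -47, "y": 2.8, "z": 0, "roll": -82},
    {"fingers": 0.53, "x": -47, "y": 2.8, "z": 0, "roll": -82},
    {"fingers": 0.53, "x": -47, "y": 2.8, "z": 0, "roll": -82},
  ],
)

```text
time_s: 27.65
eef_pos: [412.4, 194.8, 171.9]
tool_rot: [3.086, -0.503, 0.028]
wrist_force: [1.6, 0.3, -0.3]
width: 40.3
```

```bash
python3 -c "
from h import *
plan([grasp(BR['L'],120)],BR['L'][2])"
```

```text
t 27.65 tcp [412.4 194.8 171.9] yaw -0.323 j [ 0.91 -0.36 -0.39  0.02 -1.55  0.34] F [ 1.6  0.3 -0.3] w 40.3
 xyz [ -9.79 -12.11   4.85] roll -28.0
```

>>> jog_arm(
  increments=[
    {"fingers": 0.53, "x": -5, "y": -6, "z": 1, "roll": -10},
    {"fingers": 0.53, "x": -9.8, "y": -12.1, "z": 3, "roll": -20},
    {"fingers": 0.53, "x": -9.8, "y": -12.1, "z": 4.8, "roll": -28},
    {"fingers": 0.53, "x": -9.8, "y": -12.1, "z": 4.8, "roll": -28},
    {"fingers": 0.53, "x": -9.8, "y": -12.1, "z": 4.8, "roll": -28},
  ],
)

```text
time_s: 28.28
eef_pos: [359.0, 339.6, 121.1]
tool_rot: [3.112, 0.257, 0.023]
wrist_force: [-0.8, -0.5, -0.2]
width: 40.3
```

```bash
python3 near.py L 1
```

```text
[3.62137548e+02 3.37874954e+02 1.76406485e-01] 0.06752214841170451 pixel [[257.88518926 176.70220364]]
t 28.38 tcp [359.4 339.5 121.7] yaw 0.164 j [ 1.18 -0.23 -0.38  0.02 -1.44  0.55] F [0.3 0.7 0.3] w 40.2
 xyz [-0.2  -0.26 11.36] roll -0.1
 xyz [-2.100e-01 -1.000e-02  1.137e+01] roll -0.1
```

View pics/near_L.png

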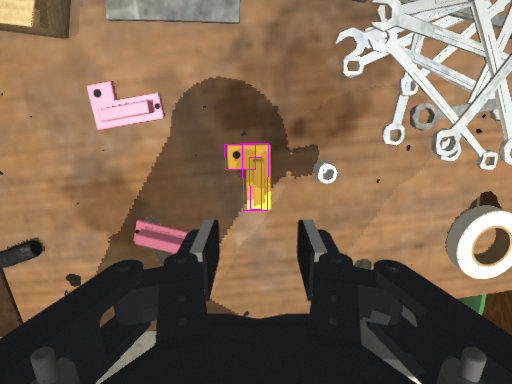

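The outline lies on the left bracket at (256,177), and the pink part's edge near (185,238) is clear of the fingers. Gripping.

>>> jog_arm(
  increments=[
    {"fingers": 0.53, "x": -0.2, "y": -0.1, "z": 6, "roll": 0},
    {"fingers": 0.53, "x": -0.2, "y": -0.1, "z": 11.2, "roll": 0},
    {"fingers": 0.53, "x": -0.2, "y": -0.1, "z": 11.3, "roll": 0},
    {"fingers": 1, "x": -0.2, "y": -0.1, "z": 11.3, "roll": 0},
    {"fingers": 1, "x": -0.2, "y": -0.1, "z": 11.3, "roll": 0},
  ],
)

```text
time_s: 29.0
eef_pos: [360.5, 339.9, 12.2]
tool_rot: [3.117, 0.256, 0.029]
wrist_force: [-0.2, 0.5, 2.3]
width: 8.0
```

>>> jog_arm(
  increments=[
    {"fingers": 1, "x": 0, "y": 0, "z": 0, "roll": 0},
    {"fingers": 1, "x": 0, "y": 0, "z": 0, "roll": 0},
    {"fingers": 1, "x": 0, "y": 0, "z": -3, "roll": 0},
    {"fingers": 1, "x": 0, "y": 0, "z": -9, "roll": 0},
    {"fingers": 1, "x": 0, "y": 0, "z": -13, "roll": 0},
  ],
)

```text
time_s: 29.62
eef_pos: [358.2, 341.9, 145.2]
tool_rot: [3.119, 0.256, 0.032]
wrist_force: [-0.2, 0.9, -1.4]
width: 7.7
```

```bash
python3 -c "
from h import *
plan([cw(-90,51,140)],.303-np.pi/2)"
```

```text
t 29.62 tcp [358.2 341.9 145.2] yaw 0.164 j [ 1.19 -0.25 -0.35  0.02 -1.47  0.54] F [-0.2  0.9 -1.4] w 7.7
 xyz [ 5.85 40.66  1.18] roll 82.0
```

>>> jog_arm(
  increments=[
    {"fingers": 1, "x": 5.9, "y": 40.7, "z": 0, "roll": 82},
    {"fingers": 1, "x": 5.9, "y": 40.7, "z": 0, "roll": 82},
    {"fingers": 1, "x": 5.9, "y": 40.7, "z": 0, "roll": 82},
    {"fingers": 1, "x": 5.9, "y": 40.7, "z": 0, "roll": 82},
    {"fingers": 1, "x": 5.9, "y": 40.7, "z": 0, "roll": 82},
  ],
)

```text
time_s: 30.25
eef_pos: [453.0, 42.1, 149.9]
tool_rot: [2.905, -1.193, 0.037]
wrist_force: [0.8, 1.3, -1.0]
width: 7.5
```

```bash
python3 -c "
from h import *
plan([cw(-90,51,125)],.303-np.pi/2)"
```

```text
t 30.25 tcp [453.   42.1 149.9] yaw -0.779 j [ 0.56 -0.38 -0.44  0.02 -1.5   0.23] F [ 0.8  1.3 -1. ] w 7.5
 xyz [8.49 4.49 2.64] roll 28.0
```

>>> jog_arm(
  increments=[
    {"fingers": 1, "x": 4.5, "y": 2.5, "z": 0, "roll": 10},
    {"fingers": 1, "x": 8.5, "y": 4.5, "z": 0, "roll": 20},
    {"fingers": 1, "x": 8.5, "y": 4.5, "z": 1, "roll": 28},
    {"fingers": 1, "x": 8.5, "y": 4.5, "z": 2.6, "roll": 28},
    {"fingers": 1, "x": 8.5, "y": 4.5, "z": 2.6, "roll": 28},
  ],
)

```text
time_s: 30.88
eef_pos: [481.4, -49.6, 123.5]
tool_rot: [-2.532, 1.855, -0.032]
wrist_force: [1.6, 0.6, -0.6]
width: 7.8
```

```bash
python3 -c "
from h import *
plan([cw(-90,51,70),cw(-90,51,24)],.303-np.pi/2)"
```

```text
t 30.88 tcp [481.4 -49.6 123.5] yaw -1.265 j [ 0.33 -0.28 -0.41  0.02 -1.43 -0.02] F [ 1.6  0.6 -0.6] w 7.8
 xyz [-0.03 -0.02  5.35] roll 0.2
 xyz [-0.1   0.04  9.95] roll 0.2
```

Descend, release, lift, and move the arm back toward the robot for a view of the bins.

>>> jog_arm(
  increments=[
    {"fingers": 1, "x": -0.1, "y": 0, "z": 5, "roll": 0},
    {"fingers": 1, "x": -0.1, "y": 0, "z": 9.9, "roll": 0},
    {"fingers": 1, "x": -0.1, "y": 0, "z": 9.9, "roll": 0},
    {"fingers": 1, "x": -0.1, "y": 0, "z": 9.9, "roll": 0},
    {"fingers": 0.7, "x": -0.1, "y": 0, "z": 9.9, "roll": 0},
  ],
)

```text
time_s: 31.5
eef_pos: [484.3, -49.2, 27.1]
tool_rot: [-2.531, 1.852, -0.037]
wrist_force: [0.2, 0.7, 0.1]
width: 24.7
```

>>> jog_arm(
  increments=[
    {"fingers": 0.7, "x": 0, "y": 0, "z": 0, "roll": 0},
    {"fingers": 0.7, "x": 0, "y": 0, "z": 0, "roll": 0},
    {"fingers": 0.7, "x": 0, "y": 0, "z": -5, "roll": 0},
    {"fingers": 0.6, "x": 0, "y": 0, "z": -11, "roll": 0},
    {"fingers": 0.53, "x": 0, "y": 0, "z": -16, "roll": -10},
  ],
)

```text
time_s: 32.12
eef_pos: [480.9, -47.9, 189.9]
tool_rot: [-2.686, 1.62, -0.04]
wrist_force: [0.6, -0.1, 1.9]
width: 40.4
```

>>> jog_arm(
  increments=[
    {"fingers": 0.5, "x": -10, "y": 0, "z": -3, "roll": -40},
    {"fingers": 0.5, "x": -10, "y": 0, "z": -3, "roll": -40},
    {"fingers": 0.5, "x": -10, "y": 0, "z": -3, "roll": -40},
    {"fingers": 0.5, "x": -10, "y": 0, "z": -3, "roll": -40},
  ],
)

```text
time_s: 32.62
eef_pos: [433.4, 41.4, 218.7]
tool_rot: [3.081, -0.593, 0.041]
wrist_force: [-0.7, -0.0, -0.2]
width: 42.6
```

```bash
python3 -c "
from h import *
optics.snapshot('top')
cv2.imwrite('pics/w6.png',optics.snapshot('wrist'))
cv2.imwrite('pics/top2.png',optics.snapshot('top'))
plan([cw(-14,0,130),cw(-14,0,78)],.303)"
```

```text
t 32.77 tcp [433.5  40.8 218.2] yaw -0.389 j [ 0.58 -0.44 -0.36  0.02 -1.64  0.6 ] F [-0.8 -1.  -1.1] w 42.6
 xyz [16.84  5.6   9.26] roll -39.7
 xyz [16.71  5.61 14.46] roll -39.7
```

View pics/w6.png

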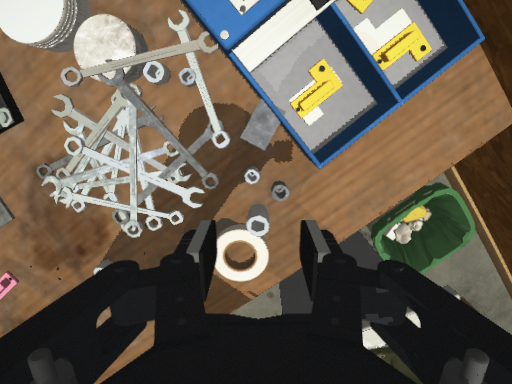

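The left bracket is in the left bin at (318,90), and the right-hand ones are in the right bin at (400,45) and (362,5). Before shutting the cover I check the whole top image for any remaining yellow part.

```bash
python3 -c "
from h import *
for f in ('top2','top1'):
    t=cv2.imread(f'pics/{f}.png'); n,l,s,c=cv2.connectedComponentsWithStats(ymask(t)); cc=cam('top')
    for i in range(1,n):
        if s[i,4]>40:
            w=pix2w('top',c[i],[10],cc)[0]; d=w[:2]-CASE[:2]; q=R.from_euler('z',-CASE[2]).as_matrix()[:2,:2]@d
            print(f,s[i],'world',np.round(w),'case',np.round(q))
"
```

```text
top2 [338 158  23  14 146] world [ 571. -144.   10.] case [-34. -66.]
top2 [341 183  25  14 198] world [ 498. -158.   10.] case [-107.  -57.]
top2 [362 329  25  18 334] world [  97. -201.   10.] case [-503.   21.]
top1 [168 189  19  24 288] world [468. 328.  10.] case [  9. 416.]
top1 [163 228  18  25 291] world [365. 343.  10.] case [-85. 461.]
top1 [193 235  27  21 287] world [348. 251.  10.] case [-129.  378.]
top1 [362 329  25  18 331] world [  97. -201.   10.] case [-503.   21.]
```

>>> jog_arm(
  increments=[
    {"fingers": 0.5, "x": 5.5, "y": 2, "z": 3, "roll": -10},
    {"fingers": 0.5, "x": 11, "y": 4, "z": 6, "roll": -20},
    {"fingers": 0.5, "x": 16.8, "y": 5.6, "z": 9.2, "roll": -30},
    {"fingers": 0.5, "x": 16.8, "y": 5.6, "z": 9.2, "roll": -39.7},
    {"fingers": 0.5, "x": 16.8, "y": 5.6, "z": 9.2, "roll": -39.7},
  ],
)

```text
time_s: 33.4
eef_pos: [569.6, -77.2, 128.1]
tool_rot: [3.094, 0.466, 0.028]
wrist_force: [-0.7, 1.1, 0.1]
width: 42.8
```

```bash
python3 -c "
from h import *
plan([cw(-12.5,0,78)],.303)"
```

```text
t 33.4 tcp [569.6 -77.2 128.1] yaw 0.299 j [ 0.22 -0.03 -0.18  0.01 -1.41  1.64] F [-0.7  1.1  0.1] w 42.8
 xyz [ 0.17 -0.19  5.02] roll -0.2
```

```bash
python3 -c "
from h import *
optics.snapshot('scene'); t=cv2.imread('pics/top2.png'); s=optics.snapshot('scene')
a=cv2.resize(t[120:220,290:390],(400,400),interpolation=cv2.INTER_CUBIC)
p=np.round(w2pix('scene',[cw(-70,0,30)])[0]).astype(int); print(p)
x0,y0=max(p[0]-50,0),max(p[1]-50,0); b=cv2.resize(s[y0:y0+100,x0:x0+100],(400,400),interpolation=cv2.INTER_CUBIC)
cv2.imwrite('pics/chk.png',np.hstack([a,b]))"
```

```text
[326 190]
```

View pics/chk.png

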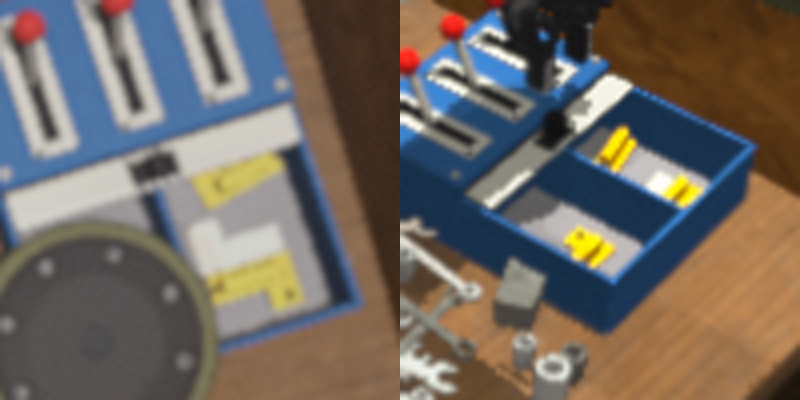

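All three brackets lie flat in their bins. The second right-hand one has shifted toward the cover, but it is clear of it. Now I pinch the grip and slide the cover shut.

>>> jog_arm(
  increments=[
    {"fingers": 0.5, "x": 0.1, "y": -0.1, "z": 5, "roll": 0},
    {"fingers": 0.5, "x": 0.1, "y": -0.1, "z": 5, "roll": 0},
    {"fingers": 1, "x": 0.1, "y": -0.1, "z": 5, "roll": 0},
    {"fingers": 1, "x": 0.1, "y": -0.1, "z": 5, "roll": 0},
    {"fingers": 1, "x": 0.1, "y": -0.1, "z": 5, "roll": 0},
  ],
)

```text
time_s: 34.12
eef_pos: [573.4, -77.4, 84.1]
tool_rot: [3.089, 0.464, 0.042]
wrist_force: [2.7, -10.4, -0.8]
width: 9.3
```

>>> jog_arm(
  increments=[
    {"fingers": 1, "x": 0, "y": 0, "z": 0, "roll": 0},
    {"fingers": 1, "x": -2.5, "y": 0, "z": 0, "roll": 0},
    {"fingers": 1, "x": -5.5, "y": 0, "z": 0, "roll": 0},
    {"fingers": 1, "x": -8.5, "y": 0, "z": 0, "roll": 0},
    {"fingers": 1, "x": -10.5, "y": 0, "z": 0, "roll": 0},
  ],
)

```text
time_s: 34.75
eef_pos: [473.5, -109.6, 84.1]
tool_rot: [3.086, 0.462, 0.049]
wrist_force: [3.8, -7.0, 0.2]
width: 9.3
```

```bash
python3 -c "
from h import *
plan([cw(-132,0,80)],.303)"
```

```text
t 34.75 tcp [ 473.5 -109.6   84.1] yaw 0.298 j [ 0.21 -0.28 -0.48  0.02 -1.34  1.66] F [ 3.8 -7.   0.2] w 9.3
 xyz [-1.57 -0.35  0.36] roll -0.3
```

>>> jog_arm(
  increments=[
    {"fingers": 1, "x": -1, "y": 0, "z": 0, "roll": 0},
    {"fingers": 1, "x": -1.7, "y": 0, "z": 0, "roll": 0},
    {"fingers": 1, "x": -1.7, "y": 0, "z": 0, "roll": 0},
  ],
)

```text
time_s: 35.12
eef_pos: [461.3, -113.5, 84.4]
tool_rot: [3.087, 0.463, 0.067]
wrist_force: [21.4, -4.3, -18.1]
width: 9.3
```

>>> jog_arm(
  increments=[
    {"fingers": 0.5, "x": 0, "y": 0, "z": 0, "roll": 0},
    {"fingers": 0.5, "x": 0, "y": 0, "z": 0, "roll": 0},
    {"fingers": 0.5, "x": 0, "y": 0, "z": 0, "roll": 0},
    {"fingers": 0.5, "x": 0, "y": 0, "z": -6, "roll": 0},
    {"fingers": 0.5, "x": 0, "y": 0, "z": -10, "roll": 10},
  ],
)

```text
time_s: 35.75
eef_pos: [456.9, -112.5, 187.3]
tool_rot: [3.119, 0.186, 0.073]
wrist_force: [0.1, 0.3, 0.0]
width: 42.6
```

```bash
python3 -c "
from h import *
plan([cw(92,60,190)],.303-np.pi/2)"
```

```text
t 35.75 tcp [ 456.9 -112.5  187.3] yaw 0.12 j [ 0.21 -0.37 -0.36  0.02 -1.53  1.48] F [0.1 0.3 0. ] w 42.6
 xyz [ 21.01 -10.13   0.49] roll 79.5
```

The cover is shut, back at its starting position with a 21 N stop force. Next the levers come back in reverse order: left, middle, right. I turn the jaws to straddle each ball along case x, so the far finger draws it home.

```bash
python3 -c "
from h import *
plan([cw(95,60,165)],.303-np.pi/2)"
```

```text
t 35.75 tcp [ 456.9 -112.5  187.3] yaw 0.12 j [ 0.21 -0.37 -0.36  0.02 -1.53  1.48] F [0.1 0.3 0. ] w 42.6
 xyz [ 21.19 -10.23   3.  ] roll 79.5
```

>>> jog_arm(
  increments=[
    {"fingers": 0.47, "x": 10, "y": -5, "z": -1, "roll": 79.5},
    {"fingers": 0.47, "x": 21.3, "y": -10.1, "z": -1, "roll": 79.5},
    {"fingers": 0.47, "x": 21.3, "y": -10.1, "z": -1, "roll": 79.5},
    {"fingers": 0.47, "x": 21.3, "y": -10.1, "z": -1, "roll": 79.5},
    {"fingers": 0.47, "x": 21.3, "y": -10.1, "z": -1, "roll": 79.5},
  ],
)

```text
time_s: 36.38
eef_pos: [657.2, 15.3, 202.1]
tool_rot: [-2.878, 1.249, -0.07]
wrist_force: [-0.3, -0.7, -0.8]
width: 45.3
```

```bash
python3 -c "
from h import *
plan([cw(95,60,160),cw(95,60,110)],.303-np.pi/2)"
```

```text
t 36.38 tcp [657.2  15.3 202.1] yaw -0.819 j [ 0.34  0.15  0.14  0.03 -1.52  0.41] F [-0.3 -0.7 -0.8] w 45.3
 xyz [-0.13  0.24  4.2 ] roll 25.7
 xyz [-0.33  0.34  9.2 ] roll 25.7
```

>>> jog_arm(
  increments=[
    {"fingers": 0.47, "x": -0.1, "y": 0.2, "z": 0, "roll": 10},
    {"fingers": 0.47, "x": -0.1, "y": 0.2, "z": 1, "roll": 20},
    {"fingers": 0.47, "x": -0.2, "y": 0.3, "z": 4, "roll": 25.7},
    {"fingers": 0.47, "x": -0.3, "y": 0.3, "z": 9.2, "roll": 25.7},
    {"fingers": 0.47, "x": -0.3, "y": 0.3, "z": 9.2, "roll": 25.7},
  ],
)

```text
time_s: 37.0
eef_pos: [654.1, 13.8, 105.0]
tool_rot: [-2.525, 1.856, -0.057]
wrist_force: [-0.3, -0.3, -0.0]
width: 45.1
```

```bash
python3 -c "
from h import *
plan([cw(70,60,110),cw(21,60,110)],.303-np.pi/2)"
```

```text
t 37.0 tcp [654.1  13.8 105. ] yaw -1.268 j [ 0.34  0.17 -0.01  0.03 -1.36 -0.04] F [-0.3 -0.3 -0. ] w 45.1
 xyz [ 0.06  2.26 -0.56] roll -0.0
 xyz [ 0.06  7.16 -0.69] roll -0.0
```

>>> jog_arm(
  increments=[
    {"fingers": 0.47, "x": 0, "y": 1.5, "z": -0.5, "roll": 0},
    {"fingers": 0.47, "x": 0, "y": 3, "z": -0.6, "roll": 0},
    {"fingers": 0.47, "x": 0, "y": 4.5, "z": -0.6, "roll": 0},
    {"fingers": 0.47, "x": 0, "y": 6, "z": -0.7, "roll": 0},
    {"fingers": 0.47, "x": 0, "y": 7.0, "z": -0.7, "roll": 0},
  ],
)

```text
time_s: 37.62
eef_pos: [588.1, -7.1, 113.4]
tool_rot: [-2.523, 1.854, -0.062]
wrist_force: [2.6, 0.2, -1.8]
width: 45.4
```

```bash
python3 -c "
from h import *
plan([cw(21,60,110)],.303-np.pi/2)"
```

```text
t 37.62 tcp [588.1  -7.1 113.4] yaw -1.268 j [ 0.35 -0.01 -0.19  0.03 -1.36 -0.05] F [ 2.6  0.2 -1.8] w 45.4
 xyz [0.02 0.26 0.33] roll 0.0
```

>>> jog_arm(
  increments=[
    {"fingers": 0.47, "x": 0, "y": 0.5, "z": 0.2, "roll": 0},
    {"fingers": 0.47, "x": 0, "y": 0.7, "z": 0.2, "roll": 0},
    {"fingers": 0.47, "x": 0, "y": 0.7, "z": 0.2, "roll": 0},
  ],
)

```text
time_s: 38.0
eef_pos: [584.5, -8.1, 112.7]
tool_rot: [-2.519, 1.849, -0.07]
wrist_force: [11.4, 2.0, -3.3]
width: 45.2
```

The left lever is home, at its stop. Now the middle.

>>> jog_arm(
  increments=[
    {"fingers": 0.47, "x": 0, "y": -1, "z": -2, "roll": 0},
    {"fingers": 0.47, "x": 0, "y": -1, "z": -7, "roll": 0},
    {"fingers": 0.47, "x": 3, "y": -4, "z": -7, "roll": 0},
    {"fingers": 0.47, "x": 6, "y": -7.7, "z": -7, "roll": 0},
    {"fingers": 0.47, "x": 6, "y": -7.7, "z": -6, "roll": 0},
  ],
)

```text
time_s: 38.62
eef_pos: [674.7, -42.7, 175.4]
tool_rot: [-2.519, 1.853, -0.068]
wrist_force: [-0.8, 1.3, -0.6]
width: 45.3
```

```bash
python3 -c "
from h import *
plan([cw(95,0,160),cw(95,0,108),cw(18,0,108)],.303-np.pi/2)"
```

```text
t 38.62 tcp [674.7 -42.7 175.4] yaw -1.269 j [ 0.24  0.2   0.15  0.02 -1.48  0.06] F [-0.8  1.3 -0.6] w 45.3
 xyz [-0.    0.12  1.54] roll -0.1
 xyz [-0.14  0.31  6.73] roll -0.1
 xyz [-0.13  8.    6.45] roll -0.1
```

>>> jog_arm(
  increments=[
    {"fingers": 0.47, "x": 0, "y": 0.2, "z": 3, "roll": 0},
    {"fingers": 0.47, "x": -0.1, "y": 0.2, "z": 6.6, "roll": 0},
    {"fingers": 0.47, "x": -0.1, "y": 0.2, "z": 6.6, "roll": 0},
    {"fingers": 0.47, "x": -0.1, "y": 2, "z": 6.5, "roll": 0},
    {"fingers": 0.47, "x": -0.1, "y": 3.5, "z": 6.5, "roll": 0},
  ],
)

```text
time_s: 39.25
eef_pos: [645.8, -52.9, 113.7]
tool_rot: [-2.516, 1.849, -0.077]
wrist_force: [2.1, 1.1, 2.7]
width: 45.5
```

>>> jog_arm(
  increments=[
    {"fingers": 0.47, "x": 0, "y": 1.3, "z": 0, "roll": 0},
    {"fingers": 0.47, "x": 0, "y": 2.6, "z": 0, "roll": 0},
    {"fingers": 0.47, "x": 0, "y": 3.8, "z": 0, "roll": 0},
    {"fingers": 0.47, "x": 0, "y": 4.2, "z": 0, "roll": 0},
    {"fingers": 0.47, "x": 0, "y": 4.2, "z": 0, "roll": 0},
  ],
)

```text
time_s: 39.88
eef_pos: [605.1, -65.6, 111.4]
tool_rot: [-2.517, 1.85, -0.076]
wrist_force: [0.7, 0.1, 0.8]
width: 45.2
```

```bash
python3 -c "
from h import *
plan([cw(18,0,108)],.303-np.pi/2)"
```

```text
t 39.88 tcp [605.1 -65.6 111.4] yaw -1.268 j [ 0.24  0.04 -0.15  0.03 -1.34  0.06] F [0.7 0.1 0.8] w 45.2
 xyz [-0.08  0.44  0.31] roll -0.0
```

>>> jog_arm(
  increments=[
    {"fingers": 0.47, "x": 0, "y": 0.5, "z": 0.1, "roll": 0},
    {"fingers": 0.47, "x": 0, "y": 0.8, "z": 0.1, "roll": 0},
    {"fingers": 0.47, "x": 0, "y": 0.8, "z": 0.1, "roll": 0},
  ],
)

```text
time_s: 40.25
eef_pos: [603.0, -66.1, 110.9]
tool_rot: [-2.509, 1.842, -0.089]
wrist_force: [23.5, 2.7, -8.3]
width: 45.5
```

>>> jog_arm(
  increments=[
    {"fingers": 0.47, "x": 0, "y": -1, "z": -2, "roll": 0},
    {"fingers": 0.47, "x": 0, "y": -1, "z": -7, "roll": 0},
    {"fingers": 0.47, "x": 3, "y": -4, "z": -7, "roll": 0},
    {"fingers": 0.47, "x": 6, "y": -7.7, "z": -7, "roll": 0},
    {"fingers": 0.47, "x": 6, "y": -7.7, "z": -6, "roll": 0},
  ],
)

```text
time_s: 40.88
eef_pos: [692.0, -100.7, 173.6]
tool_rot: [-2.51, 1.846, -0.085]
wrist_force: [-0.8, 0.1, -1.2]
width: 45.4
```

```bash
python3 -c "
from h import *
plan([cw(95,-60,160),cw(95,-60,108),cw(18,-60,108)],.303-np.pi/2)"
```

```text
t 40.88 tcp [ 692.  -100.7  173.6] yaw -1.269 j [ 0.15  0.25  0.2   0.02 -1.47  0.15] F [-0.8  0.1 -1.2] w 45.4
 xyz [-0.05  0.05  1.36] roll -0.1
 xyz [-0.2   0.32  6.55] roll -0.1
 xyz [-0.19  8.01  6.15] roll -0.1
```

>>> jog_arm(
  increments=[
    {"fingers": 0.47, "x": 0, "y": 0.1, "z": 3, "roll": 0},
    {"fingers": 0.47, "x": -0.2, "y": 0.2, "z": 6.4, "roll": 0},
    {"fingers": 0.47, "x": -0.2, "y": 0.2, "z": 6.4, "roll": 0},
    {"fingers": 0.47, "x": -0.2, "y": 2, "z": 6.3, "roll": 0},
    {"fingers": 0.47, "x": -0.2, "y": 3.5, "z": 6.3, "roll": 0},
  ],
)

```text
time_s: 41.5
eef_pos: [663.5, -109.8, 113.0]
tool_rot: [-2.508, 1.842, -0.094]
wrist_force: [2.6, 0.1, 3.7]
width: 45.5
```

>>> jog_arm(
  increments=[
    {"fingers": 0.47, "x": 0, "y": 1.3, "z": 0, "roll": 0},
    {"fingers": 0.47, "x": 0, "y": 2.6, "z": 0, "roll": 0},
    {"fingers": 0.47, "x": 0, "y": 3.8, "z": 0, "roll": 0},
    {"fingers": 0.47, "x": 0, "y": 4.3, "z": 0, "roll": 0},
    {"fingers": 0.47, "x": 0, "y": 4.3, "z": 0, "roll": 0},
  ],
)

```text
time_s: 42.12
eef_pos: [622.3, -122.7, 110.2]
tool_rot: [-2.508, 1.842, -0.094]
wrist_force: [2.8, 1.1, 0.6]
width: 44.9
```

>>> jog_arm(
  increments=[
    {"fingers": 0.47, "x": 0, "y": 0.4, "z": 0.1, "roll": 0},
    {"fingers": 0.47, "x": 0, "y": 0.6, "z": 0.1, "roll": 0},
    {"fingers": 0.47, "x": 0, "y": 0.6, "z": 0.1, "roll": 0},
  ],
)

```text
time_s: 42.5
eef_pos: [621.7, -122.8, 110.1]
tool_rot: [-2.502, 1.835, -0.107]
wrist_force: [20.2, 2.5, -4.0]
width: 45.6
```

```bash
python3 -c "
from h import *
plan([cw(18,-60,108)],.303-np.pi/2)"
```

```text
t 42.5 tcp [ 621.7 -122.8  110.1] yaw -1.267 j [ 0.13  0.08 -0.11  0.02 -1.31  0.17] F [20.2  2.5 -4. ] w 45.6
 xyz [-0.03  0.32  0.19] roll 0.1
```

All three levers hit their home stops. I retreat and check.

>>> jog_arm(
  increments=[
    {"fingers": 0.47, "x": 0, "y": -1, "z": -2, "roll": 0},
    {"fingers": 0.47, "x": 0, "y": -1, "z": -8, "roll": 0},
    {"fingers": 0.47, "x": -2, "y": 3, "z": -13, "roll": 0},
    {"fingers": 0.47, "x": -7, "y": 6, "z": -15, "roll": 0},
    {"fingers": 0.47, "x": -12, "y": 9, "z": -15, "roll": 0},
  ],
)

```text
time_s: 43.12
eef_pos: [487.4, -33.9, 251.0]
tool_rot: [-2.5, 1.837, -0.109]
wrist_force: [-0.4, 3.0, 0.2]
width: 45.0
```

>>> jog_arm(
  increments=[
    {"fingers": 0.47, "x": -30, "y": 4, "z": 0, "roll": -40},
    {"fingers": 0.47, "x": -30, "y": 4, "z": 0, "roll": -40},
    {"fingers": 0.47, "x": -30, "y": 4, "z": 0, "roll": -40},
    {"fingers": 0.47, "x": -30, "y": 4, "z": 0, "roll": -40},
    {"fingers": 0.47, "x": -30, "y": 4, "z": 0, "roll": -40},
  ],
)

```text
time_s: 43.75
eef_pos: [358.5, 241.7, 237.6]
tool_rot: [-3.004, 0.875, -0.123]
wrist_force: [0.5, 0.1, 0.7]
width: 45.4
```

```bash
python3 -c "
from balls import *
balls('top','pics/top3.png'); balls()
t=cv2.imread('pics/top3.png'); s=optics.snapshot('scene')
a=cv2.resize(t[95:215,270:390],(400,400),interpolation=cv2.INTER_CUBIC); b=cv2.resize(s[130:230,265:365],(400,400),interpolation=cv2.INTER_CUBIC)
cv2.imwrite('pics/end.png',np.hstack([a,b]))
# cover grip: fit position along case x from black pixels in the top view
c=cam('top'); g=cv2.cvtColor(t,cv2.COLOR_BGR2GRAY); g0=cv2.cvtColor(cv2.imread('pics/top0.png'),cv2.COLOR_BGR2GRAY)
u,v=np.round(w2pix('top',cw(-132,0,85),c)[0]).astype(int)
for q in (g0,g):
    m=np.argwhere(q[v-9:v+10,u-11:u+12]<70); print(len(m),m.mean(0)+[v-9,u-11])
plan([])"
```

```text
37 [348. 134.] (np.float64(0.44571490843968364), 'R', np.float64(0.01))
35 [326. 141.] (np.float64(0.27152310505784794), 'M', np.float64(0.0))
35 [304. 148.] (np.float64(0.5898690675171283), 'L', np.float64(0.0))
33 [203.33333333 342.45454545]
31 [203.29032258 342.64516129]
t 44.0 tcp [360.  240.1 237.6] yaw -0.57 j [ 1.13 -0.48 -0.37  0.08 -1.66 -0.12] F [0.8 0.3 0. ] w 45.6
```

View pics/end.png

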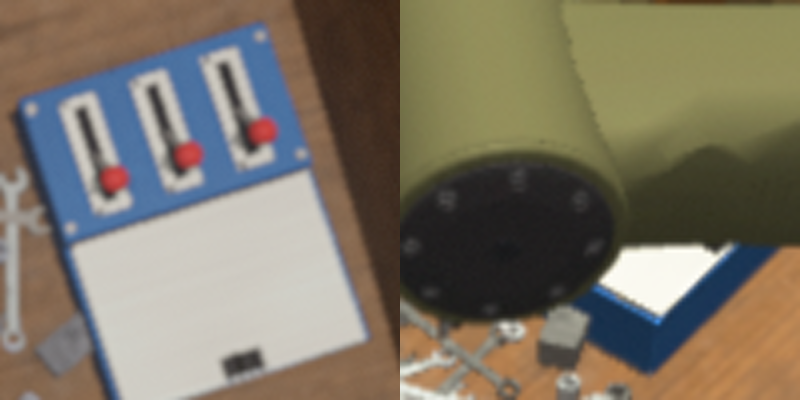

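The levers read 0.01, 0.00 and 0.00 rad, and the cover grip is within 0.2 px of its shut position. In the top view the case looks as it did at the start. I'm handing in.

```bash
python3 -c "
from h import *
print(ticket.finish_job())"
```

```text
the job is handed in; nothing more can be done
None
```

The job is done and handed in at about 44 s on the robot clock; the hand-in gave no verdict.

- **Levers over:** The left and middle levers were blocked at first. The order that worked was right, middle, left. My first pull on the right lever lost its grip partway, at about 0.35 rad, so I pushed all three over with shut fingers.
- **Brackets:** I slid the cover fully open and found three brackets, one left-hand and two right-hand. I saw no fourth on the bench. The left-hand one is in the left bin and both right-hand ones are in the right bin.
- **Closing:** I slid the cover shut, then brought the levers back in the order left, middle, right, each to its stop.

**Last checks:**
- The levers read left 0.00, middle 0.00 and right 0.01 rad in the top view.
- The cover grip is within 0.2 px of where it was when shut at the start, and the arm was clear with no contact force.
- Before shutting, all three brackets lay flat in their bins. The second right-hand one had moved about 30 mm from where I set it, but was still inside the right bin.
- The side-camera picture at the end was mostly blocked by the arm, so it added nothing.
- I did not measure the tin and the piston at the end. The arm was never planned to touch them.

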